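# Set the tilting drill table on spacer blocks and load the channel

## Task

Change over the tilting drill table for an angled hole: first take the finished aluminium piece off its hinged plate and lay it flat in the low steel tray. Swing the plate up until it stays, stack all the loose steel spacer blocks on the bench (there are two to four) flat on one another on the dark pad mark of the base, and lower the plate so that its roller rests on the stack. Then take the U-channel from the stock crate and lay it open side up on the sloping plate, lengthwise against the low fence and about in the middle of it, and let go. Leave the other stock in the crate.

Things in the scene. Friction and masses are not known exactly. Their poses are not given: they have to be found in the camera images.
- drill_table: Fixed grey base of the tilting drill table, 150 (its x) x 280 (its y) x 24 mm high; origin at the centre of its underside, on the bench, z up. The hinge is at its +y end. Two hinge cheeks, 8 mm thick and 60 mm high, stand at the hinge ends, 75 to 83 mm either side of the middle in x.
- hinge (a point): Middle of the plate's hinge axis, which runs along the base's x; 36 mm above the bench, 115 mm to +y of the base centre.
- pad (a point): Centre of the dark 49 x 74 mm pad mark on top of the base (24 mm above the bench), 190 mm to -y of the hinge, beneath the plate's roller; the spacer stack stands here, long sides of the blocks along the base's y. x, y, z as the base's.
- plate (a joint): Angle (rad) of the hinged aluminium plate (0.7 kg): 0 = down flat (start), growing as its free -y end is swung up; stop at 1.75, just beyond upright. Above about 1.3 hinge friction holds it up; lower it sinks by its weight, slowed by a damper, until its roller meets something. Resting on a stack of height h the angle is asin(h / 200 mm).
- roller (a point): Centre of the steel roller under the plate (24 mm diameter, 110 mm long along x), 200 mm from the hinge axis; at angle 0 it stands on the pad. Axes are the plate's: x along the hinge, y from the free end towards the hinge, z off the top face. The plate, 140 mm wide (x) and 12 mm thick, has its underside at z +6 and its top at +18 mm, and ends 25 mm beyond the roller.
- handle (a point): Middle of the round handle bar at the plate's free end (14 mm diameter, 100 mm clear along x between its side arms), 65 mm beyond the roller and 12 mm higher; 33 mm clear between bar and plate edge. It can be pinched from above and turns in the grip as the plate swings. Axes are the plate's.
- rest (a point): Point on the plate's top face over which the channel's centre should finally lie (15 mm off the face): middle of the width, 40.5 mm from the hinge axis. The low steel fence (10 mm high, 10 mm thick, along the whole width) has its working face 25.5 mm to +y (downhill) of it. Axes are the plate's: y downhill to the fence, z off the face.
- crate: Fixed open plywood crate of metal stock, outside 290 (x) x 250 (y) x 50 mm high, walls and floor 6 mm; origin at the centre of its underside.
- crate_in (a point): Centre of the crate's inner floor; axes as the crate's.
- channel_c (a point): Centre (half-way up) of the one U-channel among the stock: plain steel, 130 mm long (x), 50 mm wide (y), 30 mm high (z), wall 5 mm, open side up (+z), 0.2 to 0.4 kg; 15 mm from its underside. It lies on the crate's floor.
- sq_bar_c (a point): Centre of a solid square steel bar in the crate, 170 (x) x 25 x 25 mm.
- flat_bar_c (a point): Centre of a flat steel bar in the crate, 160 (x) x 30 (y) x 10 mm.
- spigot1_c (a point): Centre of an upright aluminium spigot in the crate, 32 mm diameter, 45 mm high.
- spigot2_c (a point): Centre of an upright aluminium spigot in the crate, 36 mm diameter, 35 mm high.
- finished_c (a point): Centre of the finished piece that lies on the plate at the start: plain aluminium bar, 110 (x) x 34 (y) x 30 mm high with two dark holes in its top, 0.3 kg.
- tray: Fixed low dark steel tray for finished pieces, outside 130 (x) x 200 (y) x 30 mm high, walls and floor 4 mm; origin at the centre of its underside.
- block1_c (a point): Centre of a steel spacer block, 45 (x) x 70 (y) x 22 mm high (z), 0.4 kg, 11 mm above its underside; may be absent.
- block2_c (a point): Centre of a steel spacer block, 45 (x) x 70 (y) x 22 mm high (z), 0.4 kg, 11 mm above its underside; may be absent.
- block3_c (a point): Centre of a steel spacer block, 45 (x) x 70 (y) x 22 mm high (z), 0.4 kg, 11 mm above its underside; may be absent.
- block4_c (a point): Centre of a steel spacer block, 45 (x) x 70 (y) x 22 mm high (z), 0.4 kg, 11 mm above its underside; may be absent.

How it is judged (in metres and radians):
On the way, in this order (a step that is already met when the one before it is completed fails the run):
1. the finished piece lies in the steel tray (x of finished_c in the frame of tray between -0.06 and 0.06 m and y of finished_c in the frame of tray between -0.09 and 0.09 m and height (world z) of finished_c below 0.03 m and contact force between finished and the fingers below 0.05 N and linear speed of finished below 0.02 m/s), for 0.2 s.
2. the plate is swung up (value of joint plate above 1.25 rad), for 0.2 s.
3. all blocks stand stacked on the pad mark, plate still up (horizontal distance between each of block1_c, block2_c, block3_c, block4_c and pad below 0.012 m and angle between each of block1_c, block2_c, block3_c, block4_c's own z axis and vertical below 0.06 rad and height (world z) of each of block1_c, block2_c, block3_c, block4_c above 0.028 m and contact force between each of block1, block2, block3, block4 and the fingers below 0.05 N and linear speed of each of block1, block2, block3, block4 below 0.02 m/s and value of joint plate above 1 rad), for 0.2 s.
4. the plate's roller rests on the stack (horizontal distance between each of block1_c, block2_c, block3_c, block4_c and pad below 0.012 m and angle between each of block1_c, block2_c, block3_c, block4_c's own z axis and vertical below 0.06 rad and height (world z) of each of block1_c, block2_c, block3_c, block4_c above 0.028 m and contact force between each of block1, block2, block3, block4 and the fingers below 0.05 N and linear speed of each of block1, block2, block3, block4 below 0.02 m/s and (contact force between plate and block1 above 0.5 N or contact force between plate and block2 above 0.5 N or contact force between plate and block3 above 0.5 N or contact force between plate and block4 above 0.5 N) and value of joint plate below 0.7 rad and velocity of joint plate between -0.05 and 0.05 rad/s), for 0.2 s.
5. the channel lies on the plate against the fence (all of step 4 and y of channel_c in the frame of rest between -0.006 and 0.006 m and x of channel_c in the frame of rest between -0.04 and 0.04 m and z of channel_c in the frame of rest between 0.01 and 0.02 m and angle between the x axis of channel_c and the x axis of rest, either way round below 0.1 rad and angle between the z axis of channel_c and the z axis of rest, either way round below 0.1 rad and angle between channel_c's own z axis and vertical below 1 rad and contact force between channel and the fingers below 0.05 N and linear speed of channel below 0.02 m/s), for 0.2 s.
At the end, for the whole second after the job is handed in: Finished piece flat in the tray; blocks released, flat, stacked within 12 mm of the pad centre; roller resting on them (over 0.5 N); channel released, still, flat and open side up on the plate, within 6 mm of the fence, parallel to 0.1 rad, within 40 mm of its middle; other stock in the crate (all of step 1 and all of step 5 and x of sq_bar_c in the frame of crate_in between -0.15 and 0.15 m and y of sq_bar_c in the frame of crate_in between -0.125 and 0.125 m and height (world z) of each of sq_bar_c, flat_bar_c, spigot1_c, spigot2_c below 0.09 m and x of flat_bar_c in the frame of crate_in between -0.15 and 0.15 m and y of flat_bar_c in the frame of crate_in between -0.125 and 0.125 m and x of spigot1_c in the frame of crate_in between -0.15 and 0.15 m and y of spigot1_c in the frame of crate_in between -0.125 and 0.125 m and x of spigot2_c in the frame of crate_in between -0.15 and 0.15 m and y of spigot2_c in the frame of crate_in between -0.125 and 0.125 m); the robot touches nothing.
Of block1, block2, block3, block4 only 2 to 4 are there at a start; the rules pass over those that are not, and their reading is None.
At some moment in a run one of block1, block2, block3, block4, channel may be knocked a few centimetres aside while the robot is not near it.
It also fails if it takes over 210 s, if anything falls off the work surface, if the arm or the gripper's body presses on something with over 40 N, if the wrist force passes 120 N, or if a joint passes its speed limit or range.

## Robot

A 6-joint arm with a two-finger parallel gripper is mounted at the origin on the work surface. World frame = base frame: x ahead of the robot, y to its left, z up, the work surface at z = 0. Lengths are in mm, angles in degrees, forces in N, time in s.
With the tool pointing down it reaches from about 350 to 850 mm from the base axis. Payload 8.1 kg.
Tool frame: the origin (TCP) lies on the centre line of the jaws, within the pads' length; the fingertips stand 11 mm ahead of it and the grasp point (between the pads) lies 8 mm behind it; z points along the fingers, y is the direction in which the jaws open and shut (so a half turn about z gives the same grasp; the last joint's range is limited). The gripper opens to 85 mm and grips with 20 to 120 N. Pads are 22 mm wide; open, the fingers measure 114 mm over their backs; the gripper's body (76 mm by 85 mm) begins 54 mm behind the grasp point. The pads swing forward as they close: fully open they stand 13 mm farther back than shut.
Start: joints at [-74.164, 7.471, 85.268, -0, 87.261, -4.893], TCP at [212.395, -561.154, 221.792] pointing down, gripper open.
Joint ranges: [-169.43, 169.43], [-51.17, 129.36], [1.28, 143.12], [-76.62, 256.62], [0, 156.53], [-152.29, 152.29]. Speed limits (degrees/s): [136.94, 136.94, 159.86, 180, 180, 180].

## Interface

Orientations are given as [roll, pitch, yaw] about the fixed x, y, z axes, in that order (R = Rz(yaw) Ry(pitch) Rx(roll)).
In Python, from bench import telemetry, viewer, r gives the robot as it stands.
- The arm moves only by the shell command python3 -m inch 'ROWS' [FORCE]. ROWS is JSON, a list of rows, each a list of 3 entries, a list of its own where there are three numbers: the shift along the tool's x, y, z in cm, then the turn, a rotation vector about the tool's x, y, z in rad, then the opening, from 0 (shut) to 1 (fully open). A call has 1 to 20 rows; each row is the pose to reach, as a shift and turn from the pose commanded when the call began, along the tool's axes at that moment; what a row does not reach only later rows make up. A row lasts 1/10 s, in which the tool goes at most 50 mm and 8.59 degrees, less where a joint would pass 70% of its speed; a pose out of reach is approached as far as the arm can. A call with a gripper value outside its range is refused whole. The fingers move at their own pace and stop on an object; FORCE is the grip in N (left out, the last holds). Time passes only in rows, so rows that repeat a pose let the fingers close. It gives the time, the measured TCP pose, the force and the opening at its end, in the units of the state.
- telemetry.sense(): the state, without advancing time (a new reading comes with each control period).
- viewer.snapshot(name): name is "scene" or "top" or "wrist"; returns the picture (384x512x3 uint8, red, green, blue); there is no depth.
- viewer.camera_model(name): a dict with "fx", "fy", "cx", "cy" (pixels), "dist" ([k1, k2, p1, p2, k3] as OpenCV has them; the pictures are not rectified), "cam_to_world" (4x4, takes a point from camera to world coordinates); the wrist camera has in their place "mount" (4x4, takes a point from camera to tool coordinates, whose origin is the TCP and whose axes are the flange's). Camera axes: x right, y down, z forward; pixel columns grow to the right and rows downward; lengths in mm; the calibration is good to about 2 mm. A picture is of the moment at which its call begins: read the wrist's pose just before it. camera_model takes no time and is no camera call.
- r.hand_in(): hands the job in, once; it reports no verdict.
The state is a dict: "time": time; "joint_pos": joint angles; "qd": joint speeds; "joint_efforts": joint torques, N m; "tool_pos": TCP position; "tcp_rot": TCP orientation; "ft_force": force on the tool from outside, world axes, zero at the start; "wrist_torque": the same for the moment, N m; "finger_gap": finger opening in mm.
Only numpy, scipy, OpenCV 4.12 (cv2) and the standard library are available. Lean on these libraries where they do the work, as an engineer would, in place of code of your own. Each camera call takes 0.05 s, during which the arm holds its last target.

## Working session

There is one attempt and no reset: what is moved stays moved. The work goes in short steps, Python scripts to look and compute and a shell command to move; the robot and the scene stay as the last step left them, time stands still between calls to the robot, and variables do not carry over. Pictures are saved under pics/ and viewed, and the job is handed in when it is done.

```bash
ls -la; mkdir -p pics; cat > s.py <<'E'
import sys,cv2
from bench import telemetry, viewer
def snap(n,f):
    im=viewer.snapshot(n); cv2.imwrite('pics/'+f,cv2.cvtColor(im,cv2.COLOR_RGB2BGR)); return im
E
python3 - <<'E'
from s import *
print(telemetry.sense())
snap('scene','scene0.png');snap('top','top0.png')
for n in('scene','top','wrist'):print(n,viewer.camera_model(n))
E
```

```text
total 12
drwxr-xr-x  3 agent agent 4096 Dec  7 15:13 .
drwxr-xr-x 23 root  root  4096 Dec  7 15:13 ..
drwxr-xr-x  2 agent agent 4096 Dec  7 15:13 pics
{'time': 0.0, 'joint_pos': array([-7.41638833e+01,  7.51697534e+00,  8.53299854e+01,  1.21182366e-04,
        8.72609895e+01, -4.89432105e+00]), 'qd': array([-0.00913808, -0.04222603,  0.01346295,  0.00916931,  0.03267988,
       -0.02548786]), 'joint_efforts': array([ 8.79366962e-04, -5.69396281e+01, -5.00546765e+01, -3.58782481e-04,
        1.47577445e-02, -4.00031837e-06]), 'tool_pos': array([ 212.23580255, -560.59834218,  220.71821217]), 'tcp_rot': array([-1.79892454e+02, -9.33070496e-03,  2.07304231e+01]), 'ft_force': array([-0.44500763,  0.10297638,  0.59212363]), 'wrist_torque': array([-0.00339943,  0.01234296, -0.0391895 ]), 'finger_gap': 85.85245841315304}
scene {'fx': 390.5778776018682, 'fy': 390.5778776018682, 'cx': 250.28122758358992, 'cy': 188.09464971865296, 'dist': array([-0.01782202,  0.        ,  0.        ,  0.        ,  0.        ]), 'cam_to_world': array([[ 8.75157165e-01,  3.38334236e-01, -3.45875530e-01,
         
[... 657 characters left out ...]
97825487e-03, -1.40749706e-01, -9.89994927e-01,
         1.13439724e+03],
       [ 0.00000000e+00,  0.00000000e+00,  0.00000000e+00,
         1.00000000e+00]])}
wrist {'fx': 281.9395198978487, 'fy': 281.9395198978487, 'cx': 251.8373683129775, 'cy': 186.5608925624942, 'dist': array([-0.05339311,  0.        ,  0.        ,  0.        ,  0.        ]), 'mount': array([[-4.95865595e-04, -9.66157868e-01, -2.57951020e-01,
         6.54973396e+01],
       [ 9.99999850e-01, -4.19470351e-04, -3.51194352e-04,
        -8.42929756e-01],
       [ 2.31106381e-04, -2.57951156e-01,  9.66157931e-01,
        -1.51904224e+02],
       [ 0.00000000e+00,  0.00000000e+00,  0.00000000e+00,
         1.00000000e+00]])}
```

View pics/scene0.png

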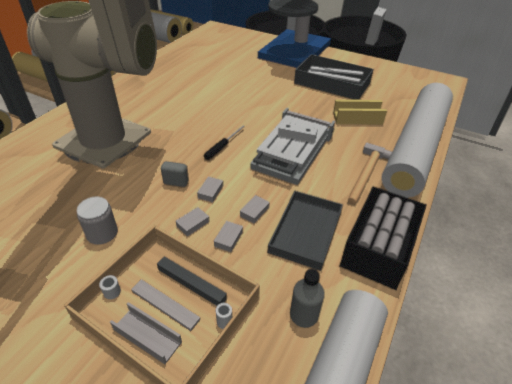

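View pics/top0.png

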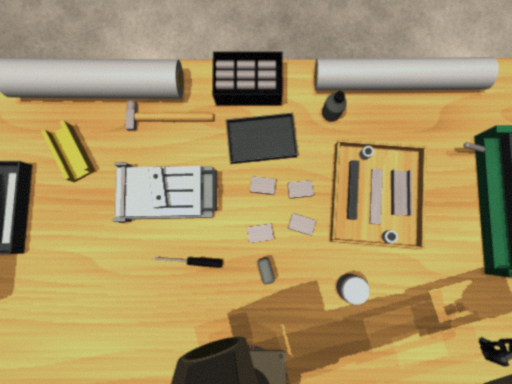

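```bash
cat >> s.py <<'E'
import numpy as np
from scipy.spatial.transform import Rotation as R
def cam(n,st=None):
    m=viewer.camera_model(n); K=np.array([[m['fx'],0,m['cx']],[0,m['fy'],m['cy']],[0,0,1]])
    if n=='wrist':
        T=np.eye(4);T[:3,:3]=R.from_euler('xyz',st['tcp_rot'],degrees=True).as_matrix();T[:3,3]=st['tool_pos']
        T=T@m['mount']
    else: T=m['cam_to_world']
    return K,np.array(m['dist']),np.array(T)
def px2w(c,uv,z):
    K,d,T=c; p=cv2.undistortPoints(np.array(uv,float).reshape(-1,1,2),K,d).reshape(-1,2)
    r=np.c_[p,np.ones(len(p))]@T[:3,:3].T; o=T[:3,3]
    return o+r*((np.asarray(z)-o[2])/r[:,2])[:,None]
def w2px(c,X):
    K,d,T=c; X=(np.atleast_2d(X)-T[:3,3])@T[:3,:3]
    return cv2.projectPoints(X,np.zeros(3),np.zeros(3),K,d)[0].reshape(-1,2)
def crop(src,dst,x0,y0,x1,y1,s):
    im=cv2.imread('pics/'+src)[y0:y1,x0:x1]; cv2.imwrite('pics/'+dst,cv2.resize(im,None,fx=s,fy=s,interpolation=cv2.INTER_CUBIC))
E
python3 - <<'E'
from s import *
crop('top0.png','top0a.png',105,105,305,255,4)
crop('top0.png','top0b.png',320,130,440,260,4.5)
E
```

```text
(no output)
```

View pics/top0a.png

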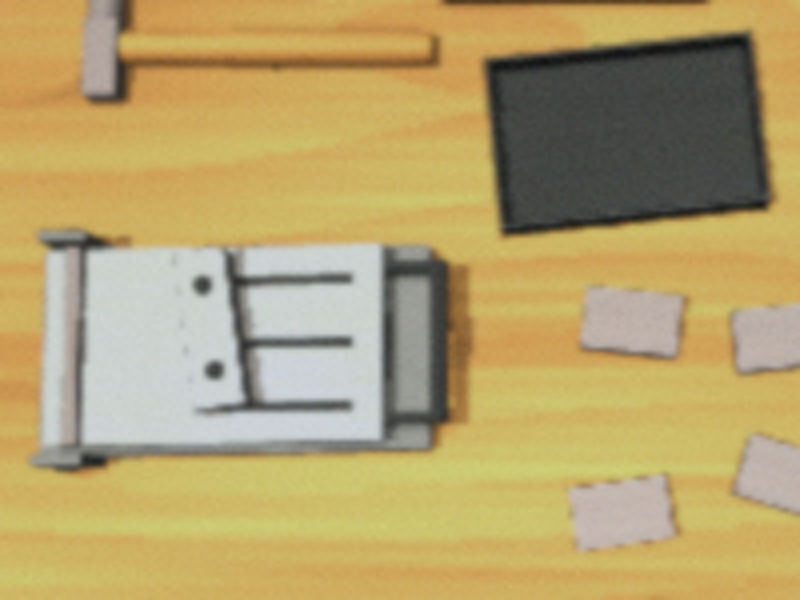

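View pics/top0b.png

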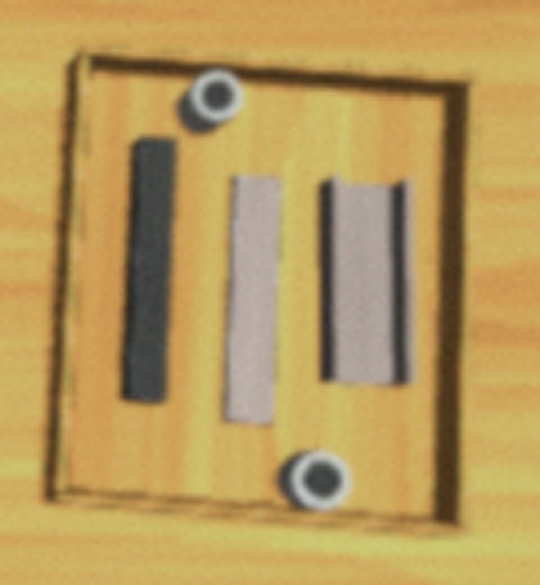

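```bash
cat > m.py <<'E'
from s import *
from scipy.optimize import least_squares
def fit(c,loc,uv,x0):
    loc=np.array(loc,float);uv=np.array(uv,float)
    def pr(p):
        a=np.deg2rad(p[2]);Rm=np.array([[np.cos(a),-np.sin(a)],[np.sin(a),np.cos(a)]])
        return w2px(c,np.c_[loc[:,:2]@Rm.T+p[:2],loc[:,2]])
    r=least_squares(lambda p:(pr(p)-uv).ravel(),x0)
    return r.x.round(1),(pr(r.x)-uv).round(1)
def rect(w,h,z):return [[w/2,h/2,z],[w/2,-h/2,z],[-w/2,-h/2,z],[-w/2,h/2,z]]
E
python3 - <<'E'
from m import *
c=cam('top')
A=lambda l:np.array(l,float)/4+105
B=lambda l:np.array(l,float)/4.5+[320,130]
print('table',fit(c,[[-75,-140,24],[75,-140,24],[70,-110,54],[-70,-110,54],[50,-157,48],[-50,-157,48]],A([[432,449],[432,247],[384,244],[382,441],[447,262],[446,418]]),[500,100,0]))
print('tray',fit(c,rect(130,200,30),A([[487,60],[750,33],[770,206],[503,234]]),[600,0,0]))
print('fin',px2w(c,A([[208,327]]),84), px2w(c,A([[202,285],[215,370],[230,250],[252,405]]),84))
for q in ([[588,286],[686,294],[677,357],[581,348]],[[570,489],[666,475],[677,536],[580,550]]): print('blk',fit(c,rect(45,70,22),A(q),[500,0,0]))
print('crate',fit(c,rect(290,250,50),B([[80,50],[468,82],[460,522],[45,498]]),[500,-300,0]))
print('chan',px2w(c,B([[322,180],[412,180],[410,384],[322,382]]),36), px2w(c,B([[216,97],[321,480]]),[45,45]))
print(px2w(c,B([[135,138],[176,140],[165,402],[122,398]]),31),px2w(c,B([[233,176],[281,178],[272,424],[225,418]]),16))
crop('top0.png','top0c.png',240,165,330,245,8)
E
```

```text
table (array([543.9, 238.7,   1.2]), array([[-0.5,  0.1],
       [-0.4, -0.7],
       [-0.4, -0.1],
       [-0.2, -0.1],
       [ 0.6,  2.4],
       [ 0.9, -1.6]]))
tray (array([704.4, -43.7,   6.2]), array([[-0.8,  0.3],
       [ 0.7,  0.2],
       [ 0.8, -0.3],
       [-0.7, -0.2]]))
fin [[551.66086351 243.31277116  84.        ]] [[580.86506499 248.68026024  84.        ]
 [521.99484067 237.25940036  84.        ]
 [605.4662134  230.40650092  84.        ]
 [498.09378485 211.05589831  84.        ]]
blk (array([565.7, -48.3,  -5.5]), array([[ 0.1,  0. ],
       [-0.5,  0.4],
       [ 0.2, -0.1],
       [ 0.2, -0.3]]))
blk (array([427.6, -41.9,   8.9]), array([[ 0.1, -0.1],
       [ 0.2, -0.3],
       [-0.1,  0.1],
       [-0.1,  0.3]]))
crate (array([ 541.2, -371.4,   -4.5]), array([[-1.4, -1.6],
       [ 0.7, -2.1],
       [ 0. ,  3. ],
       [ 0.6,  0.4]]))
chan [[ 609.32471244 -416.02446285   36.        ]
 [ 609.45444808 -472.56227535   36.        ]
 [ 479.8033637  -464.83993176   36.        ]
 [ 480.69871082 -410.51285258   36.        ]] [[ 661.23768897 -348.40404984   45.        ]
 [ 419.73820734 -404.24278024   45.        ]]
[[ 637.43442497 -299.57977533   31.        ]
 [ 636.17354616 -325.77100447   31.        ]
 [ 467.8395932  -313.6697551    31.        ]
 [ 470.19070162 -286.80107381   31.        ]] [[ 615.51161498 -365.57252535   16.        ]
 [ 614.26602218 -396.41193878   16.        ]
 [ 455.13693201 -384.40696387   16.        ]
 [ 458.73851611 -354.89270807   16.        ]]
```

View pics/top0c.png

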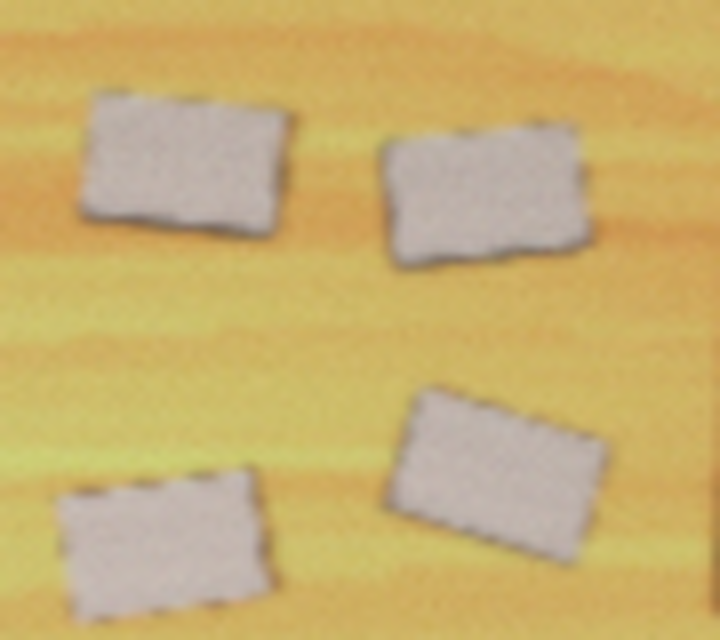

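```bash
cat >> s.py <<'E'
def go(x,y,z,yaw,tilt=None):
    "print tool-frame shift(cm) and rotvec to reach pose"
    st=telemetry.sense(); Rc=R.from_euler('xyz',st['tcp_rot'],degrees=True)
    Rt=R.from_euler('xyz',[180,0,yaw],degrees=True)
    d=Rc.inv().apply(np.array([x,y,z])-st['tool_pos'])/10
    rv=(Rc.inv()*Rt).as_rotvec()
    n=max(np.linalg.norm(d)*10/50,np.degrees(np.linalg.norm(rv))/8.59)
    print('now',st['tool_pos'].round(1),st['tcp_rot'].round(1),'gap',st['finger_gap'].round(1),'t',round(st['time'],1))
    print('go',[list(d.round(2)),list(rv.round(3))],'rows',round(n,1))
E
python3 - <<'E'
from s import *
go(530,225,330,11)
E
```

```text
Traceback (most recent call last):
  File "s.py", line 30, in go
    print('now',st['tool_pos'].round(1),st['tcp_rot'].round(1),'gap',st['finger_gap'].round(1),'t',round(st['time'],1))
                                                                     ^^^^^^^^^^^^^^^^^^^^^^
AttributeError: 'float' object has no attribute 'round'
```

```bash
sed -i "s/st\['finger_gap'\].round(1)/round(float(st['finger_gap']),1)/; s/list(d.round(2))/d.round(2).tolist()/; s/list(rv.round(3))/rv.round(3).tolist()/" s.py
python3 - <<'E'
from s import *
go(530,225,330,11)
E
```

```text
now [ 212.2 -560.7  220.8] [-179.9   -0.    20.7] gap 85.2 t 0.1
go [[57.53, -62.25, -10.8], [-0.002, 0.0, 0.17]] rows 17.1
```

```bash
python3 -m inch '[[[0,0,-6],[0,0,0],1],[[10,-11,-11],[0,0,0.05],1],[[57.5,-62.2,-10.8],[0,0,0.17],1],[[57.5,-62.2,-10.8],[0,0,0.17],1],[[57.5,-62.2,-10.8],[0,0,0.17],1],[[57.5,-62.2,-10.8],[0,0,0.17],1],[[57.5,-62.2,-10.8],[0,0,0.17],1],[[57.5,-62.2,-10.8],[0,0,0.17],1],[[57.5,-62.2,-10.8],[0,0,0.17],1],[[57.5,-62.2,-10.8],[0,0,0.17],1],[[57.5,-62.2,-10.8],[0,0,0.17],1],[[57.5,-62.2,-10.8],[0,0,0.17],1],[[57.5,-62.2,-10.8],[0,0,0.17],1],[[57.5,-62.2,-10.8],[0,0,0.17],1],[[57.5,-62.2,-10.8],[0,0,0.17],1],[[57.5,-62.2,-10.8],[0,0,0.17],1],[[57.5,-62.2,-10.8],[0,0,0.17],1],[[57.5,-62.2,-10.8],[0,0,0.17],1],[[57.5,-62.2,-10.8],[0,0,0.17],1],[[57.5,-62.2,-10.8],[0,0,0.17],1]]'
python3 - <<'E'
from s import *
import pickle
st=telemetry.sense(); snap('wrist','w1.png'); pickle.dump(st,open('w1.p','wb')); print(st['tool_pos'],st['tcp_rot'],st['ft_force'])
crop('w1.png','w1b.png',0,0,512,384,1.55)
E
```

```text
time: 2.1
tool_pos: [529.7, 225.0, 328.3]
tcp_rot: [180.0, 0.2, 11.1]
ft_force: [0.6, -1.1, -0.0]
finger_gap: 85.5
[529.66653016 225.04883738 328.32240067] [1.79966581e+02 1.53677312e-01 1.11257821e+01] [ 0.57066645 -1.06773138 -0.03908446]
```

View pics/w1b.png

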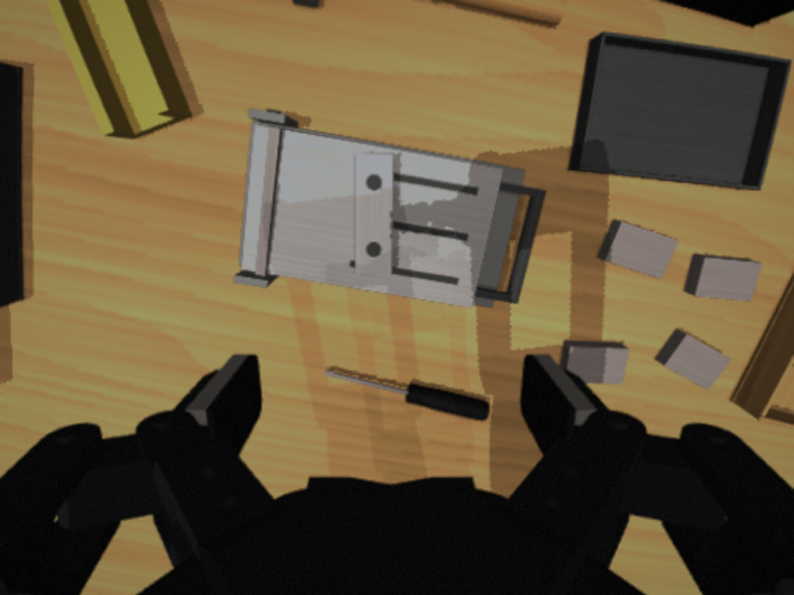

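```bash
python3 - <<'E'
from m import *
import pickle
st=pickle.load(open('w1.p','rb')); c=cam('wrist',st)
V=lambda l:np.array(l,float)/1.55
# fin: image up=+x, left=+y
print('fin',fit(c,rect(110,34,84),V([[355,153],[393,153],[393,276],[354,274]]),[550,240,10]))
print('holes',px2w(c,V([[374,182],[374,249]]),84))
print('table',fit(c,[[70,-110,54],[-70,-110,54],[50,-157,48],[-50,-157,48],[83,115+0,60],[-83,115+0,60]],V([[505,170],[476,306],[545,188],[519,302],[272,118],[255,283]]),[545,240,1]))
print('tray',fit(c,rect(130,200,30),V([[600,33],[788,62],[763,188],[570,170]]),[700,-40,6]))
E
```

```text
fin (array([553.1, 245.8,  10.3]), array([[-0.3, -0.5],
       [ 0.4, -0.1],
       [-0.8, -0.1],
       [ 0.8,  0.8]]))
holes [[582.54678799 251.0476634   84.        ]
 [523.65680354 240.05124923  84.        ]]
table (array([545. , 239.5,   2. ]), array([[ 0.6, -1.2],
       [-0.3,  1. ],
       [ 0.9,  6. ],
       [ 2.4, -4.9],
       [-2.3, -3.1],
       [-1.1,  2.9]]))
tray (array([707.3, -36.1,   6.5]), array([[-1.1, -0.9],
       [ 0.7, -1.7],
       [-3.3,  1.8],
       [ 3.5,  0.8]]))
```

```bash
python3 - <<'E'
from m import *
import pickle
st=pickle.load(open('w1.p','rb')); c=cam('wrist',st)
V=lambda l:np.array(l,float)/1.55
A=lambda l:np.array(l,float)/4+105
print(fit(c,[[70,-110,54],[-70,-110,54],[70,100,64],[-70,100,64]],V([[505,170],[473,306],[283,128],[267,277]]),[545,240,1]))
print(fit(cam('top'),[[70,-110,54],[-70,-110,54],[70,100,64],[-70,100,64]],A([[384,244],[382,441],[83,247],[80,445]]),[545,240,1]))
go(553,245,130,10.5)
E
```

```text
(array([545.5, 240.5,   1.3]), array([[ 0.4, -0.8],
       [ 0.4,  1.3],
       [-0.4,  0.1],
       [-0.3, -0.4]]))
(array([543.5, 237.1,   1.3]), array([[ 0.1, -0.1],
       [ 0.5, -0.1],
       [ 0.1, -0.1],
       [-0.7,  0.2]]))
now [529.7 223.9 329. ] [1.8e+02 1.0e-01 1.1e+01] gap 85.5 t 2.1
go [[2.72, -1.63, 19.9], [0.001, 0.002, 0.009]] rows 4.0
```

```bash
python3 -m inch '[[[2.75,-1.65,12],[0,0,0.01],1],[[2.75,-1.65,12],[0,0,0.01],1],[[2.75,-1.65,12],[0,0,0.01],1],[[2.75,-1.65,18],[0,0,0.01],1],[[2.75,-1.65,22],[0,0,0.01],1],[[2.75,-1.65,24],[0,0,0.01],1],[[2.75,-1.65,25],[0,0,0.01],1],[[2.75,-1.65,25.9],[0,0,0.01],1],[[2.75,-1.65,25.9],[0,0,0.01],1],[[2.75,-1.65,25.9],[0,0,0.01],1]]'
python3 - <<'E'
from s import *
snap('wrist','w2.png');st=telemetry.sense();print(st['tool_pos'],st['ft_force'])
E
```

```text
time: 3.15
tool_pos: [555.2, 245.6, 72.8]
tcp_rot: [-180.0, -0.2, 10.4]
ft_force: [0.7, 0.9, 0.3]
finger_gap: 85.7
[555.2635008  245.80415754  72.95396255] [ 0.34935948 -0.19925856  0.57026445]
```

View pics/w2.png

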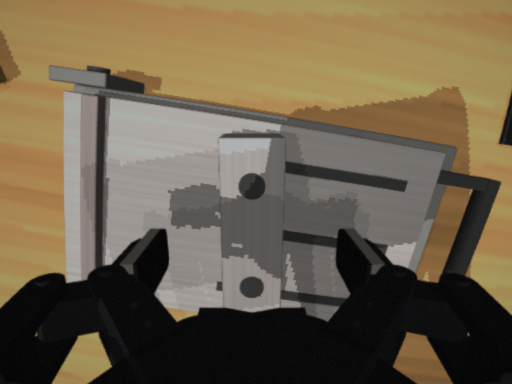

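```bash
python3 -m inch '[[[0,0,0.2],[0,0,0],0],[[0,0,0.2],[0,0,0],0],[[0,0,0.2],[0,0,0],0],[[0,0,0.2],[0,0,0],0],[[0,0,0.2],[0,0,0],0],[[0,0,0.2],[0,0,0],0],[[0,0,0.2],[0,0,0],0],[[0,0,0.2],[0,0,0],0],[[0,0,0.2],[0,0,0],0],[[0,0,-1],[0,0,0],0],[[0,0,-3],[0,0,0],0],[[0,0,-6],[0,0,0],0],[[0,0,-8],[0,0,0],0],[[0,0,-8],[0,0,0],0]]' 50
python3 - <<'E'
from s import *
snap('wrist','w3.png');st=telemetry.sense();print(st['tool_pos'],st['ft_force'],st['finger_gap'])
E
```

```text
time: 4.6
tool_pos: [555.9, 246.2, 154.8]
tcp_rot: [-180.0, -0.3, 10.4]
ft_force: [1.1, 0.5, -2.0]
finger_gap: 31.7
[554.82775942 245.8232443  152.32822627] [-0.97520238 -0.54051096 -3.08446503] 32.114544452800864
```

View pics/w3.png

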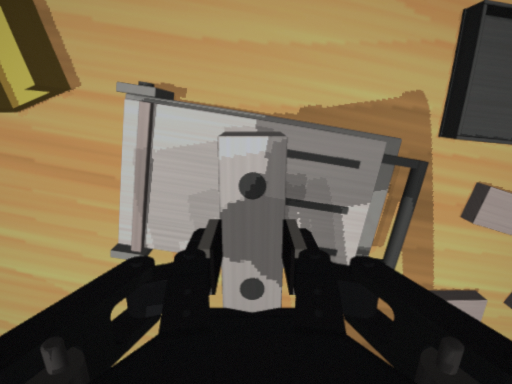

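```bash
python3 - <<'E'
from s import *
go(705,-41,150,96.3)
E
```

```text
now [554.8 245.8 152.3] [-180.    -0.2   10.4] gap 32.1 t 4.7
go [[9.58, 30.92, 0.25], [0.002, -0.003, -1.499]] rows 10.0
```

```bash
python3 -m inch '[[[9.6,30.9,-1],[0,0,-1.5],0],[[9.6,30.9,-1],[0,0,-1.5],0],[[9.6,30.9,-1],[0,0,-1.5],0],[[9.6,30.9,-1],[0,0,-1.5],0],[[9.6,30.9,-1],[0,0,-1.5],0],[[9.6,30.9,-1],[0,0,-1.5],0],[[9.6,30.9,-1],[0,0,-1.5],0],[[9.6,30.9,-1],[0,0,-1.5],0],[[9.6,30.9,-1],[0,0,-1.5],0],[[9.6,30.9,-1],[0,0,-1.5],0],[[9.6,30.9,-1],[0,0,-1.5],0],[[9.6,30.9,-1],[0,0,-1.5],0],[[9.6,30.9,-1],[0,0,-1.5],0],[[9.6,30.9,-1],[0,0,-1.5],0]]'
python3 - <<'E'
from s import *
snap('wrist','w4.png');go(705,-41,24,96.3)
E
```

```text
time: 6.05
tool_pos: [704.0, -40.9, 160.4]
tcp_rot: [-180.0, -0.0, 96.2]
ft_force: [-0.1, 0.7, -3.0]
finger_gap: 31.9
now [704.  -40.9 160.6] [-180.    -0.    96.3] gap 31.8 t 6.1
go [[-0.02, 0.1, 13.66], [-0.0, -0.0, -0.0]] rows 2.7
```

View pics/w4.png

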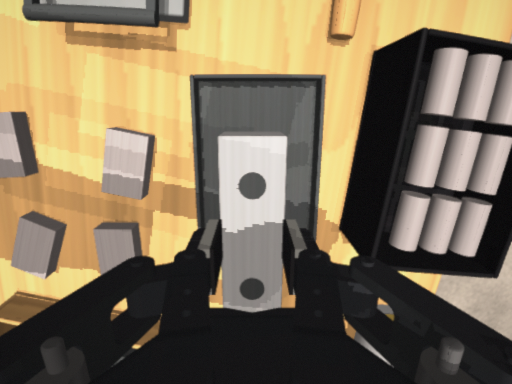

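```bash
python3 -m inch '[[[0,0.1,5],[0,0,0],0],[[0,0.1,9],[0,0,0],0],[[0,0.1,12],[0,0,0],0],[[0,0.1,13],[0,0,0],0],[[0,0.1,13.4],[0,0,0],0],[[0,0.1,13.6],[0,0,0],0],[[0,0.1,13.6],[0,0,0],0],[[0,0.1,13.6],[0,0,0],0]]'; python3 -m inch '[[[0,0,0.1],[0,0,0],0],[[0,0,0.1],[0,0,0],0]]'
```

```text
time: 6.9
tool_pos: [706.8, -41.1, 27.2]
tcp_rot: [179.8, 0.0, 96.4]
ft_force: [0.8, -0.1, -3.4]
finger_gap: 32.0
time: 7.1
tool_pos: [705.5, -40.9, 24.5]
tcp_rot: [179.9, 0.0, 96.4]
ft_force: [0.3, 0.6, -3.3]
finger_gap: 31.7
```

```bash
python3 -m inch '[[[0,0,0.15],[0,0,0],0],[[0,0,0.25],[0,0,0],0],[[0,0,0.3],[0,0,0],0],[[0,0,0.3],[0,0,0],0]]'
```

```text
time: 7.5
tool_pos: [705.0, -40.9, 20.5]
tcp_rot: [-180.0, -0.0, 96.4]
ft_force: [-0.1, -0.1, -3.0]
finger_gap: 32.2
```

```bash
python3 -m inch '[[[0,0,0.1],[0,0,0],0],[[0,0,0.1],[0,0,0],0],[[0,0,0.2],[0,0,0],0],[[0,0,0.2],[0,0,0],0]]'
```

```text
time: 7.9
tool_pos: [705.2, -40.9, 19.4]
tcp_rot: [180.0, 0.0, 96.4]
ft_force: [-4.3, -0.1, 3.1]
finger_gap: 31.9
```

```bash
python3 -m inch '[[[0,0,0],[0,0,0],0.65],[[0,0,0],[0,0,0],0.65],[[0,0,0],[0,0,0],0.65],[[0,0,0],[0,0,0],0.65],[[0,0,-1],[0,0,0],0.65],[[0,0,-3],[0,0,0],0.65],[[0,0,-8],[0,0,0],0.65],[[0,0,-13],[0,0,0],0.65],[[0,0,-18],[0,0,0],1],[[0,0,-20],[0,0,0],1],[[0,0,-20],[0,0,0],1]]'
python3 - <<'E'
from s import *
snap('wrist','w5.png');go(548,89,220,1.3)
E
```

```text
time: 9.0
tool_pos: [708.0, -41.3, 226.6]
tcp_rot: [179.4, 0.1, 96.4]
ft_force: [-0.1, -0.4, -0.5]
finger_gap: 85.6
now [706.7 -41.1 222.8] [1.797e+02 1.000e-01 9.640e+01] gap 85.5 t 9.1
go [[14.69, -14.33, 0.18], [0.006, -0.004, 1.659]] rows 11.1
```

View pics/w5.png

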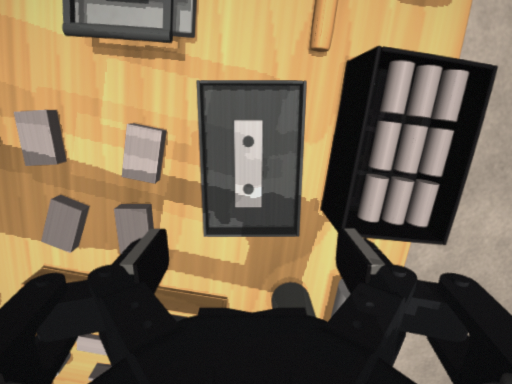

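```bash
python3 -m inch '[[[14.7,-14.3,0.2],[0,0,1.66],1],[[14.7,-14.3,0.2],[0,0,1.66],1],[[14.7,-14.3,0.2],[0,0,1.66],1],[[14.7,-14.3,0.2],[0,0,1.66],1],[[14.7,-14.3,0.2],[0,0,1.66],1],[[14.7,-14.3,0.2],[0,0,1.66],1],[[14.7,-14.3,0.2],[0,0,1.66],1],[[14.7,-14.3,0.2],[0,0,1.66],1],[[14.7,-14.3,0.2],[0,0,1.66],1],[[14.7,-14.3,0.2],[0,0,1.66],1],[[14.7,-14.3,0.2],[0,0,1.66],0.35],[[14.7,-14.3,0.2],[0,0,1.66],0.35],[[14.7,-14.3,0.2],[0,0,1.66],0.35],[[14.7,-14.3,0.2],[0,0,1.66],0.35]]'
python3 - <<'E'
from s import *
import pickle
st=telemetry.sense(); snap('wrist','w6.png'); pickle.dump(st,open('w6.p','wb'))
go(548,89,80,1.3)
crop('w6.png','w6b.png',0,0,512,384,1.55)
E
```

```text
time: 10.45
tool_pos: [546.3, 89.3, 216.1]
tcp_rot: [180.0, 0.1, 1.4]
ft_force: [0.2, 0.4, -0.9]
finger_gap: 30.5
now [546.5  89.3 216.3] [180.    0.    1.4] gap 29.7 t 10.5
go [[0.16, 0.04, 13.63], [0.0, 0.001, 0.002]] rows 2.7
```

View pics/w6b.png

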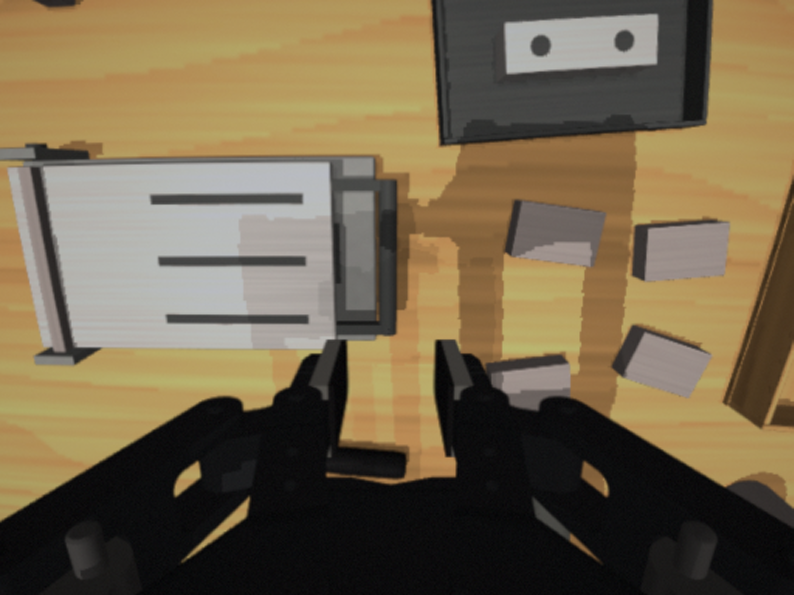

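```bash
python3 - <<'E'
from m import *
import pickle
st=pickle.load(open('w6.p','rb')); c=cam('wrist',st)
V=lambda l:np.array(l,float)/1.55
print(px2w(c,V([[379,190],[397,190],[377,322],[397,322]]),48).round(1))
print('table',fit(c,[[70,-110,54],[-70,-110,54],[70,100,64],[-70,100,64]],V([[330,161],[338,348],[42,166],[72,350]]),[545,240,1]))
E
```

```text
[[599.2  99.8  48. ]
 [599.5  86.9  48. ]
 [499.3  99.5  48. ]
 [499.7  84.   48. ]]
table (array([546. , 238.5,   1.4]), array([[ 3.5, -0.1],
       [ 2. ,  0.6],
       [-4.7, -0.6],
       [-1.2,  1.3]]))
```

```bash
python3 -m inch '[[[0.2,-0.2,5],[0,0,0],0.35],[[0.2,-0.2,10],[0,0,0],0.35],[[0.2,-0.2,12.5],[0,0,0],0.35],[[0.2,-0.2,12.5],[0,0,0],0.35],[[0.2,-0.2,12.5],[0,0,0],0.35]]'
python3 - <<'E'
from s import *
snap('wrist','w7.png');go(548,91.5,41,1.3)
E
```

```text
time: 11.0
tool_pos: [548.8, 91.4, 92.3]
tcp_rot: [-180.0, 0.0, 1.3]
ft_force: [0.5, 0.2, 1.0]
finger_gap: 29.8
now [550.   91.5  93.8] [-1.8e+02 -1.0e-01  1.3e+00] gap 30.0 t 11.1
go [[-0.21, -0.01, 5.28], [-0.0, -0.003, -0.0]] rows 1.1
```

View pics/w7.png

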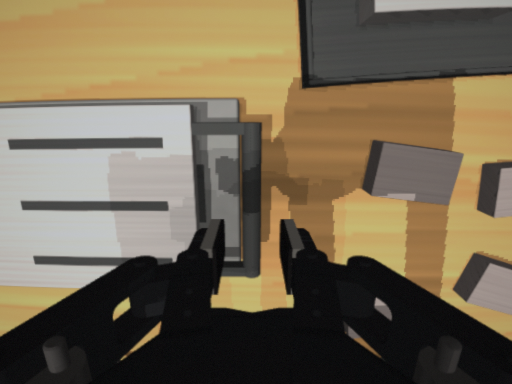

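```bash
python3 - <<'E'
from s import *
st=telemetry.sense();print(w2px(cam('wrist',st),[[549,91.5,48],[599,92,48],[499,92,48],[549,91.5,93],[549,91.5,82]]).round())
E
```

```text
[[253. 204.]
 [254. 136.]
 [251. 265.]
 [253. 229.]
 [253. 221.]]
```

```bash
python3 -m inch '[[[-0.1,0,2.5],[0,0,0],0.35],[[-0.1,0,4.5],[0,0,0],0.35],[[-0.1,0,5.3],[0,0,0],0.35],[[-0.1,0,5.3],[0,0,0],0.35],[[-0.1,0,5.3],[0,0,0],0],[[-0.1,0,5.3],[0,0,0],0],[[-0.1,0,5.3],[0,0,0],0],[[-0.1,0,5.3],[0,0,0],0],[[-0.1,0,5.3],[0,0,0],0],[[-0.1,0,5.3],[0,0,0],0]]' 30
python3 - <<'E'
from s import *
snap('wrist','w8.png');go(548,91.5,41,1.3);print(telemetry.sense()['ft_force'])
E
```

```text
time: 12.05
tool_pos: [549.2, 91.9, 40.8]
tcp_rot: [-180.0, -0.2, 1.3]
ft_force: [-2.5, 2.8, 7.3]
finger_gap: 10.6
now [549.2  91.9  40.8] [-180.    -0.2    1.3] gap 10.5 t 12.1
go [[-0.12, 0.04, -0.02], [-0.001, -0.003, -0.001]] rows 0.0
[-1.82607091  1.05618444  7.07633479]
```

View pics/w8.png

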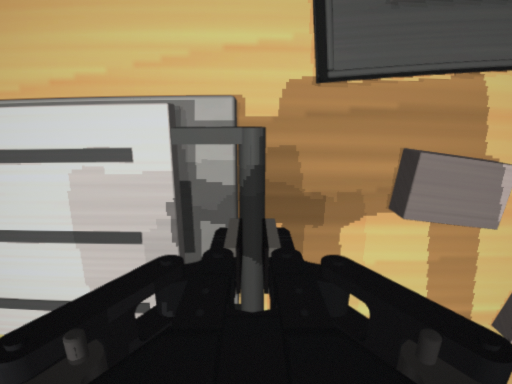

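```bash
python3 - <<'E'
import numpy as np
f=lambda t:np.array([-(265-265.3*np.cos(t+.0453)),-(265.3*np.sin(t+.0453)-12)])/10
o=f(0)*0
a=[f(t) for t in np.arange(1,16)*0.05]
print([[0,round(p[0],1),round(p[1],1)] for p in a])
b=a[-1]
print([[0,round((f(t)-b)[0],1),round((f(t)-b)[1],1)] for t in 0.75+np.arange(1,16)*0.05])
E
```

```text
[[0, np.float64(-0.1), np.float64(-1.3)], [0, np.float64(-0.2), np.float64(-2.6)], [0, np.float64(-0.5), np.float64(-3.9)], [0, np.float64(-0.8), np.float64(-5.2)], [0, np.float64(-1.1), np.float64(-6.5)], [0, np.float64(-1.5), np.float64(-7.8)], [0, np.float64(-2.0), np.float64(-9.0)], [0, np.float64(-2.6), np.float64(-10.2)], [0, np.float64(-3.2), np.float64(-11.4)], [0, np.float64(-3.8), np.float64(-12.6)], [0, np.float64(-4.5), np.float64(-13.7)], [0, np.float64(-5.3), np.float64(-14.8)], [0, np.float64(-6.1), np.float64(-15.8)], [0, np.float64(-7.0), np.float64(-16.8)], [0, np.float64(-7.9), np.float64(-17.7)]]
[[0, np.float64(-1.0), np.float64(-0.9)], [0, np.float64(-2.0), np.float64(-1.8)], [0, np.float64(-3.0), np.float64(-2.6)], [0, np.float64(-4.1), np.float64(-3.3)], [0, np.float64(-5.3), np.float64(-4.0)], [0, np.float64(-6.4), np.float64(-4.6)], [0, np.float64(-7.6), np.float64(-5.2)], [0, np.float64(-8.8), np.float64(-5.7)], [0, np.float64(-10.1), np.float64(-6.2)], [0, np.float64(-11.4), np.float64(-6.6)], [0, np.float64(-12.6), np.float64(-6.9)], [0, np.float64(-13.9), np.float64(-7.2)], [0, np.float64(-15.3), np.float64(-7.4)], [0, np.float64(-16.6), np.float64(-7.5)], [0, np.float64(-17.9), np.float64(-7.6)]]
```

```bash
python3 -m inch '[[[0,-0.1,-1.3],[0,0,0],0],[[0,-0.2,-2.6],[0,0,0],0],[[0,-0.5,-3.9],[0,0,0],0],[[0,-0.8,-5.2],[0,0,0],0],[[0,-1.1,-6.5],[0,0,0],0],[[0,-1.5,-7.8],[0,0,0],0],[[0,-2,-9],[0,0,0],0],[[0,-2.6,-10.2],[0,0,0],0],[[0,-3.2,-11.4],[0,0,0],0],[[0,-3.8,-12.6],[0,0,0],0],[[0,-4.5,-13.7],[0,0,0],0],[[0,-5.3,-14.8],[0,0,0],0],[[0,-6.1,-15.8],[0,0,0],0],[[0,-7,-16.8],[0,0,0],0],[[0,-7.9,-17.7],[0,0,0],0]]' 40
python3 - <<'E'
from s import *
snap('wrist','w9.png');go(548,91.5,41,1.3);print(telemetry.sense()['ft_force'])
E
```

```text
time: 13.6
tool_pos: [545.9, 171.2, 216.6]
tcp_rot: [-180.0, -0.0, 1.3]
ft_force: [0.0, -0.5, 0.1]
finger_gap: 0.4
now [546.6 172.6 218.4] [-1.799e+02 -1.000e-01  1.300e+00] gap 0.0 t 13.7
go [[-0.08, 8.14, 17.73], [-0.001, -0.002, -0.0]] rows 3.9
[-0.47991749  1.01176999  2.24814604]
```

View pics/w9.png

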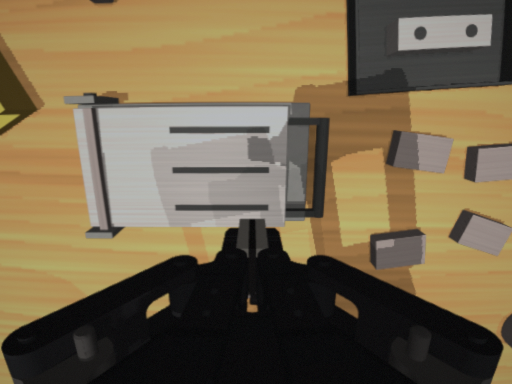

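```bash
python3 -m inch '[[[0,8.1,10],[0,0,0],0.35],[[0,8.1,10],[0,0,0],0.35],[[0,8.1,10],[0,0,0],0.35],[[0,8.1,13],[0,0,0],0.35],[[0,8.1,13],[0,0,0],0.35]]'
python3 - <<'E'
from s import *
snap('wrist','w10.png');snap('scene','sc10.png');go(549,92,40,1.3);print(telemetry.sense()['ft_force'])
crop('sc10.png','sc10b.png',210,100,360,200,5)
E
```

```text
time: 14.15
tool_pos: [544.0, 88.6, 80.9]
tcp_rot: [180.0, 0.5, 1.2]
ft_force: [-0.2, 0.1, -1.5]
finger_gap: 30.1
now [547.2  89.6  85.7] [-1.8e+02  1.0e-01  1.3e+00] gap 30.1 t 14.2
go [[0.19, -0.24, 4.57], [-0.0, 0.002, -0.001]] rows 0.9
[0.26960172 0.78520098 0.48268894]
```

View pics/w10.png

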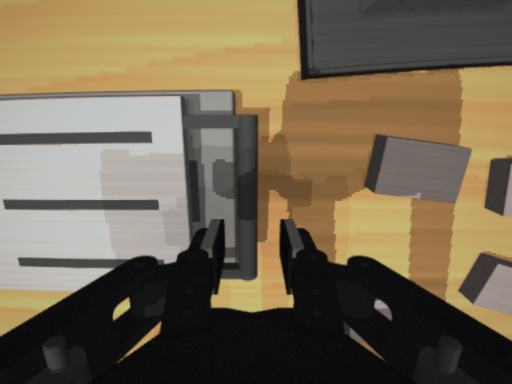

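View pics/sc10b.png

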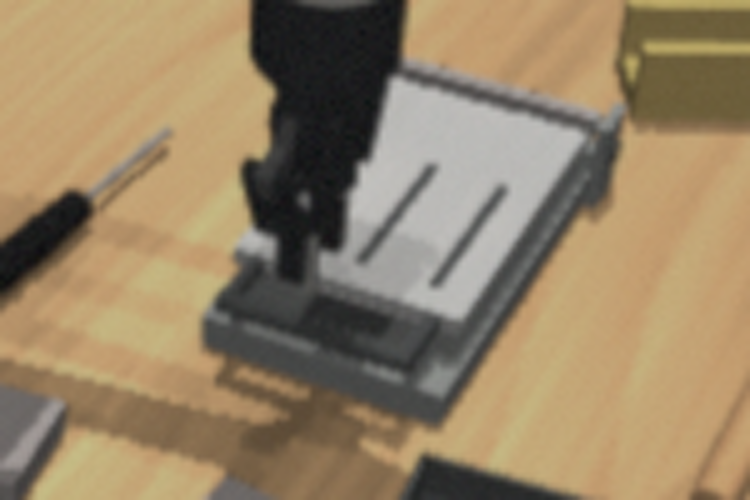

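```bash
python3 -m inch '[[[0.2,-0.25,2.5],[0,0,0],0.35],[[0.2,-0.25,4.2],[0,0,0],0.35],[[0.2,-0.25,4.8],[0,0,0],0.35],[[0.2,-0.25,4.8],[0,0,0],0.35],[[0.2,-0.25,4.8],[0,0,0],0.35]]'
python3 -m inch '[[[0,0,0],[0,0,0],0],[[0,0,0],[0,0,0],0],[[0,0,0],[0,0,0],0],[[0,0,0],[0,0,0],0],[[0,0,0],[0,0,0],0],[[0,0,0],[0,0,0],0]]' 80
python3 -m inch '[[[0,0,-0.3],[0,0,0],0],[[0,0,-0.6],[0,0,0],0],[[0,0,-1],[0,0,0],0],[[0,0,-1],[0,0,0],0]]' 
python3 - <<'E'
from s import *
snap('scene','sc11.png')
crop('sc11.png','sc11b.png',210,100,360,200,5)
E
```

```text
time: 14.75
tool_pos: [550.9, 92.3, 39.6]
tcp_rot: [-180.0, -0.1, 1.3]
ft_force: [-0.8, -0.9, 0.2]
finger_gap: 29.8
time: 15.35
tool_pos: [550.9, 92.0, 40.0]
tcp_rot: [-180.0, -0.1, 1.3]
ft_force: [-1.7, 0.2, 8.4]
finger_gap: 8.2
time: 15.75
tool_pos: [550.8, 92.5, 48.9]
tcp_rot: [-179.9, -0.1, 1.3]
ft_force: [4.1, 3.7, -2.7]
finger_gap: 8.1
```

View pics/sc11b.png

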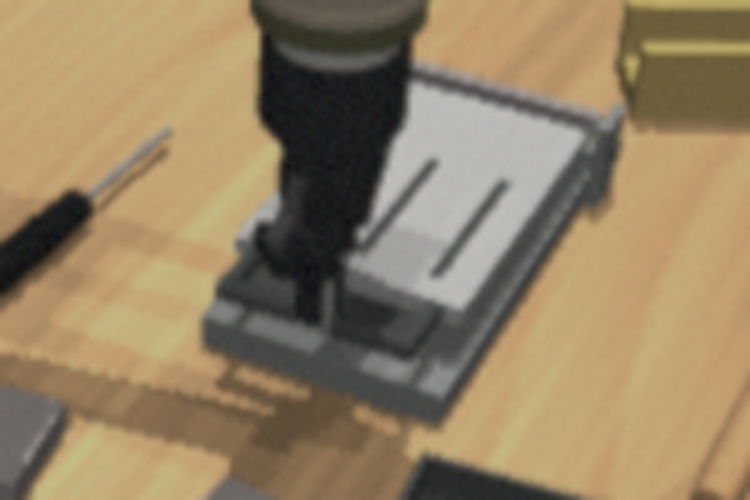

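```bash
python3 -m inch '[[[0,-0.1,-0.8],[0,0,0],0],[[0,-0.1,-1.6],[0,0,0],0],[[0,-0.2,-2.4],[0,0,0],0],[[0,-0.3,-3.2],[0,0,0],0],[[0,-0.3,-3.2],[0,0,0],0],[[0,-0.3,-3.2],[0,0,0],0]]' 
python3 - <<'E'
from s import *
snap('scene','sc12.png')
crop('sc12.png','sc12b.png',210,100,360,200,5)
E
```

```text
time: 16.4
tool_pos: [549.7, 94.8, 80.1]
tcp_rot: [180.0, -0.0, 1.2]
ft_force: [0.9, 0.5, -0.8]
finger_gap: -0.4
```

View pics/sc12b.png

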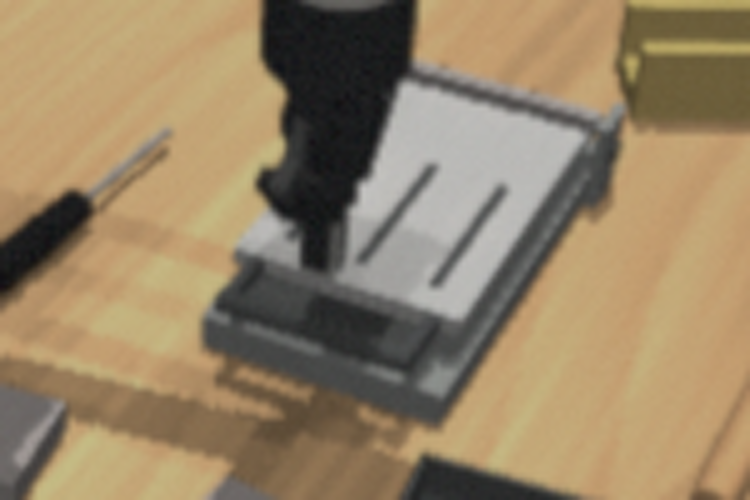

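```bash
sed -i "s/    Rt=R.from_euler('xyz',\[180,0,yaw\],degrees=True)/&\n    if tilt: Rt=Rt*R.from_rotvec([tilt,0,0])/" s.py
python3 - <<'E'
from s import *
go(549.5,43,130,1.3,0.7)
E
```

```text
now [549.4  94.8  79.6] [180.    0.    1.2] gap -0.1 t 16.4
go [[-0.11, 5.18, -5.04], [0.7, -0.0, -0.001]] rows 4.7
```

```bash
python3 -m inch '[[[0,2,-5],[0,0,0],0.1],[[0,5.2,-5],[0.15,0,0],0.4],[[0,5.2,-5],[0.3,0,0],0.4],[[0,5.2,-5],[0.45,0,0],0.4],[[0,5.2,-5],[0.6,0,0],0.4],[[0,5.2,-5],[0.7,0,0],0.4],[[0,5.2,-5],[0.7,0,0],0.4],[[0,5.2,-5],[0.7,0,0],0.4]]'
python3 - <<'E'
from s import *
snap('wrist','w13.png');go(549.5,94,45.7,1.3,.7)
print(telemetry.sense()['joint_pos'].round(0))
snap('scene','sc13.png')
crop('sc13.png','sc13b.png',210,100,360,200,5)
E
```

```text
time: 17.25
tool_pos: [550.3, 42.4, 128.7]
tcp_rot: [-140.0, 0.1, 1.2]
ft_force: [-0.9, -0.7, 0.7]
finger_gap: 34.3
now [550.7  43.  129.6] [-140.     0.     1.2] gap 34.3 t 17.3
go [[-0.01, 1.48, 9.7], [0.002, -0.0, -0.001]] rows 2.0
[-25.  15.  96.  35.  89.  57.]
```

View pics/w13.png

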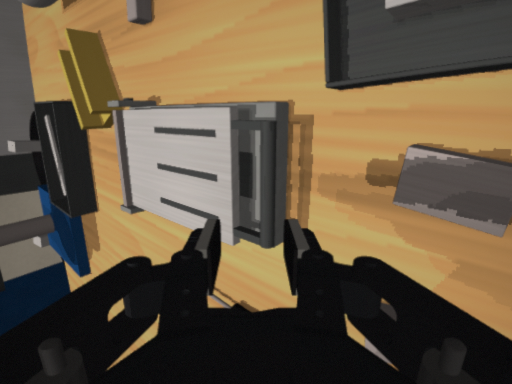

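View pics/sc13b.png

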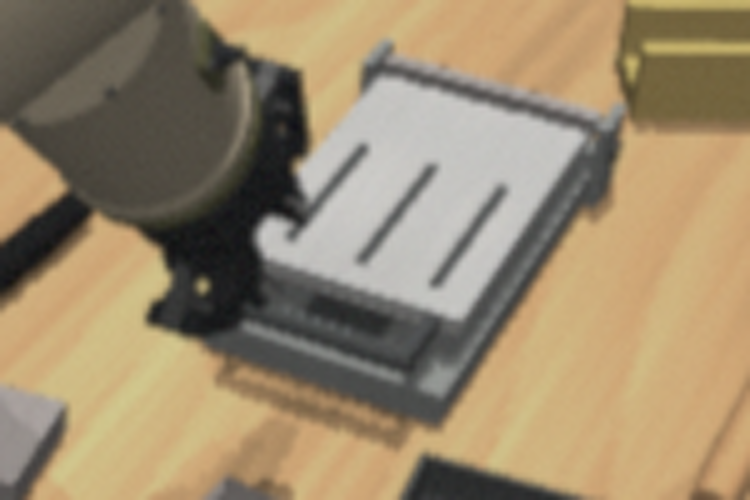

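```bash
python3 -m inch '[[[0,1.3,3],[0,0,0],0.4],[[0,1.4,6],[0,0,0],0.4],[[0,1.45,8.5],[0,0,0],0.4],[[0,1.45,9.7],[0,0,0],0.4],[[0,1.45,9.7],[0,0,0],0.4],[[0,1.45,9.7],[0,0,0],0.4]]' 40
python3 - <<'E'
from s import *
snap('wrist','w14.png');go(549.5,94,45.7,1.3,.7)
print(telemetry.sense()['ft_force'])
E
```

```text
time: 17.95
tool_pos: [550.4, 94.4, 47.5]
tcp_rot: [-140.0, -0.1, 1.3]
ft_force: [-0.1, -0.1, 0.9]
finger_gap: 34.3
now [550.8  93.9  47.8] [-1.4e+02 -1.0e-01  1.3e+00] gap 34.5 t 18.0
go [[-0.13, 0.12, 0.17], [0.001, -0.002, 0.001]] rows 0.0
[ 0.05766351 -0.20912002  0.22434078]
```

View pics/w14.png

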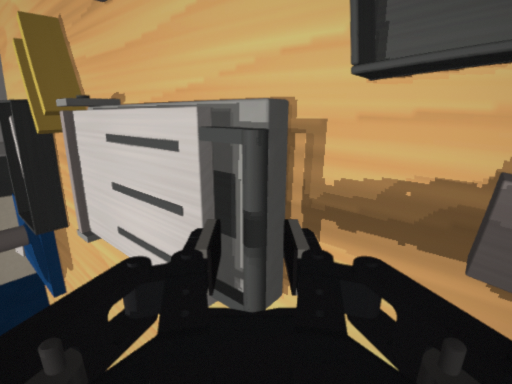

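```bash
python3 -m inch '[[[0,0.1,0.3],[0,0,0],0],[[0,0.1,0.3],[0,0,0],0],[[0,0.1,0.3],[0,0,0],0],[[0,0.1,0.3],[0,0,0],0],[[0,0.1,0.3],[0,0,0],0],[[0,0.1,0.3],[0,0,0],0]]' 40
python3 - <<'E'
from s import *
snap('wrist','w15.png');go(549.5,94,45.7,1.3,.7)
E
```

```text
time: 18.6
tool_pos: [551.7, 93.5, 45.6]
tcp_rot: [-140.0, -0.2, 1.2]
ft_force: [-3.5, -7.8, 12.7]
finger_gap: 0.1
now [551.7  93.5  45.7] [-140.    -0.2    1.2] gap -0.1 t 18.6
go [[-0.22, -0.05, 0.03], [0.001, -0.005, 0.001]] rows 0.0
```

View pics/w15.png

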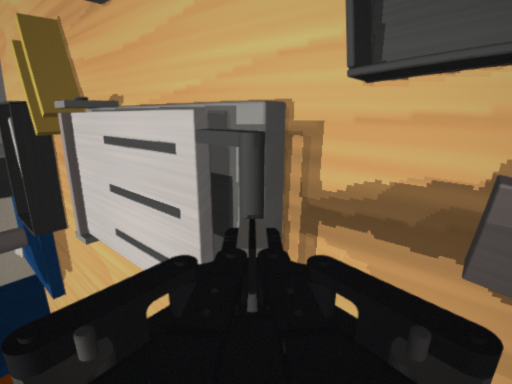

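```bash
python3 - <<'E'
from s import *
m=viewer.camera_model('wrist');K=np.array([[m['fx'],0,m['cx']],[0,m['fy'],m['cy']],[0,0,1]])
c=(K,m['dist'],m['mount'])
for z in (-30,-20,-10,0,11,20): print(z,w2px(c,[[11,0,z],[-11,0,z]]).round(0).tolist())
E
python3 - <<'E'
from s import *
crop('w15.png','w15b.png',180,170,330,330,4)
crop('w8.png','w8b.png',180,170,330,330,4)
E
```

```text
-30 [[253.0, 232.0], [253.0, 273.0]]
-20 [[253.0, 223.0], [253.0, 263.0]]
-10 [[253.0, 216.0], [253.0, 253.0]]
0 [[253.0, 210.0], [253.0, 245.0]]
11 [[253.0, 204.0], [253.0, 237.0]]
20 [[253.0, 199.0], [253.0, 231.0]]
```

View pics/w15b.png

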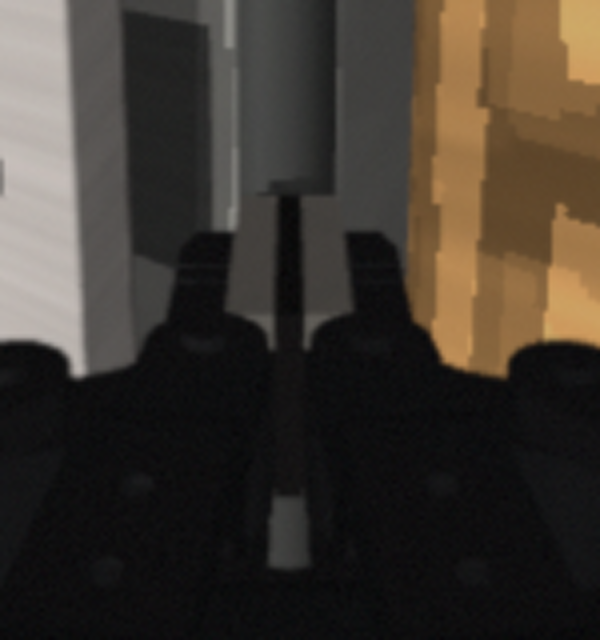

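View pics/w8b.png

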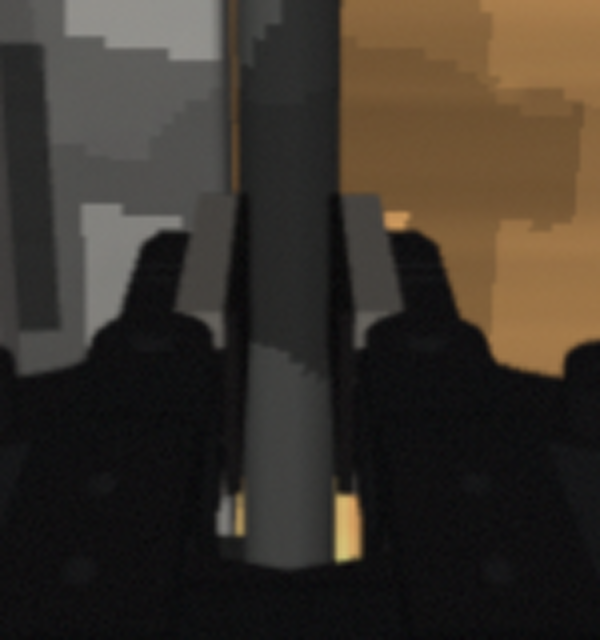

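```bash
python3 -m inch '[[[0,0,-4],[0,0,0],0],[[0,0,-9],[0,0,0],0],[[0,0,-10],[-0.15,0,0],0],[[0,0,-10],[-0.3,0,0],0],[[0,0,-10],[-0.45,0,0],0],[[0,0,-10],[-0.6,0,0],0],[[0,0,-10],[-0.7,0,0],0],[[0,0,-10],[-0.7,0,0],0],[[0,0,-10],[-0.7,0,0],0]]'
python3 - <<'E'
from s import *
go(545,190,80,1.3)
E
```

```text
time: 19.55
tool_pos: [550.9, 31.8, 120.0]
tcp_rot: [-179.9, 0.0, 1.3]
ft_force: [-0.2, 0.1, -0.4]
finger_gap: -0.0
now [550.9  31.8 120. ] [-179.9    0.     1.3] gap -0.0 t 19.6
go [[-0.22, -15.83, 4.03], [-0.002, 0.0, 0.001]] rows 3.3
```

```bash
python3 -m inch '[[[-0.2,-15.8,0],[0,0,0],0],[[-0.2,-15.8,0],[0,0,0],0],[[-0.2,-15.8,0],[0,0,0],0],[[-0.2,-15.8,4],[0,0,0],0],[[-0.2,-15.8,4],[0,0,0],0],[[-0.2,-15.8,4],[0,0,0],0]]'
python3 -m inch '[[[0,0,0.5],[0,0,0],0],[[0,0,0.9],[0,0,0],0],[[0,0,0.9],[0,0,0],0]]'
python3 -m inch '[[[0,0,0.3],[0,0,0],0],[[0,0,0.6],[0,0,0],0],[[0,0,0.6],[0,0,0],0]]'
```

```text
time: 20.15
tool_pos: [544.6, 187.2, 78.5]
tcp_rot: [180.0, 0.2, 1.2]
ft_force: [-0.2, -0.9, 0.7]
finger_gap: -0.0
time: 20.45
tool_pos: [546.0, 188.1, 71.1]
tcp_rot: [-180.0, -0.0, 1.2]
ft_force: [0.6, -0.3, 0.6]
finger_gap: 0.2
time: 20.75
tool_pos: [545.2, 188.9, 64.4]
tcp_rot: [180.0, 0.0, 1.2]
ft_force: [0.1, -1.2, 0.2]
finger_gap: 0.1
```

```bash
python3 - <<'E'
from s import *
snap('scene','sc16.png')
crop('sc16.png','sc16b.png',210,80,360,200,5)
E
```

```text
(no output)
```

View pics/sc16b.png

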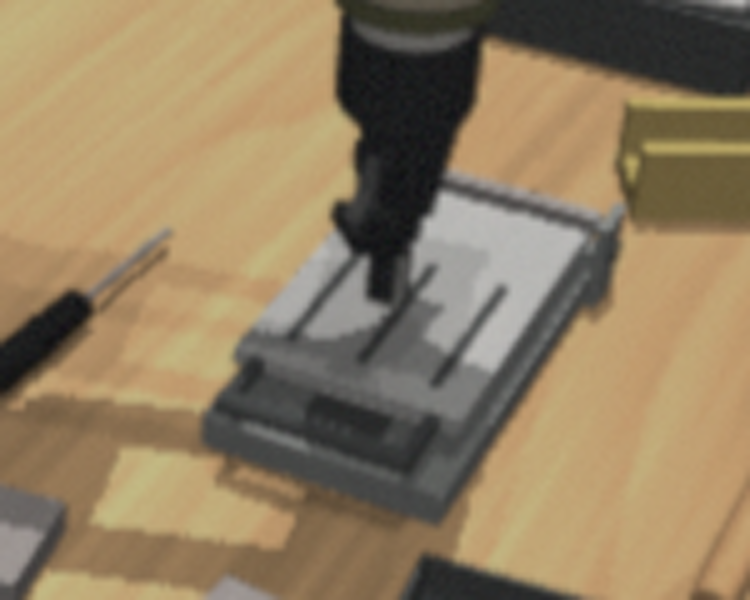

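Still free; keep stepping down.

```bash
for i in 1; do python3 -m inch '[[[0,0,0.3],[0,0,0],0],[[0,0,0.3],[0,0,0],0]]'; done
python3 -m inch '[[[0,0,0.3],[0,0,0],0],[[0,0,0.3],[0,0,0],0]]'
python3 -m inch '[[[0,0,0.3],[0,0,0],0],[[0,0,0.3],[0,0,0],0]]'
```

```text
time: 21.0
tool_pos: [545.3, 189.0, 61.4]
tcp_rot: [180.0, 0.0, 1.3]
ft_force: [-0.4, -0.1, 0.4]
finger_gap: 0.2
time: 21.2
tool_pos: [545.3, 189.0, 58.3]
tcp_rot: [180.0, 0.0, 1.3]
ft_force: [-0.4, -0.2, -0.7]
finger_gap: -0.1
time: 21.4
tool_pos: [545.2, 188.9, 55.3]
tcp_rot: [180.0, 0.0, 1.2]
ft_force: [0.6, 0.0, 0.3]
finger_gap: 0.1
```

```bash

python3 -m inch '[[[0,0,0.3],[0,0,0],0],[[0,0,0.3],[0,0,0],0]]'
python3 -m inch '[[[0,0,0.3],[0,0,0],0],[[0,0,0.3],[0,0,0],0]]'
python3 -m inch '[[[0,0,0.3],[0,0,0],0],[[0,0,0.3],[0,0,0],0]]'
```

```text
time: 21.6
tool_pos: [545.3, 188.9, 52.3]
tcp_rot: [180.0, 0.0, 1.2]
ft_force: [0.0, -0.7, -0.4]
finger_gap: 0.2
time: 21.8
tool_pos: [545.3, 188.9, 49.3]
tcp_rot: [180.0, 0.0, 1.2]
ft_force: [-0.4, 0.6, 0.6]
finger_gap: 0.4
time: 22.0
tool_pos: [545.3, 188.9, 46.3]
tcp_rot: [180.0, 0.0, 1.2]
ft_force: [-0.8, -0.4, -0.4]
finger_gap: 0.0
```

```bash

python3 -m inch '[[[0,0,0.3],[0,0,0],0],[[0,0,0.3],[0,0,0],0]]'
python3 -m inch '[[[0,0,0.2],[0,0,0],0],[[0,0,0.2],[0,0,0],0]]'
python3 - <<'E'
from s import *
snap('scene','sc17.png');snap('wrist','w17.png')
crop('sc17.png','sc17b.png',210,80,360,200,5)
E
```

```text
time: 22.2
tool_pos: [545.9, 189.1, 44.6]
tcp_rot: [-180.0, -0.0, 1.3]
ft_force: [-3.1, -1.5, 7.3]
finger_gap: 0.1
time: 22.4
tool_pos: [546.0, 189.2, 44.4]
tcp_rot: [-180.0, -0.0, 1.3]
ft_force: [-12.0, -3.1, 22.9]
finger_gap: 0.1
```

View pics/sc17b.png

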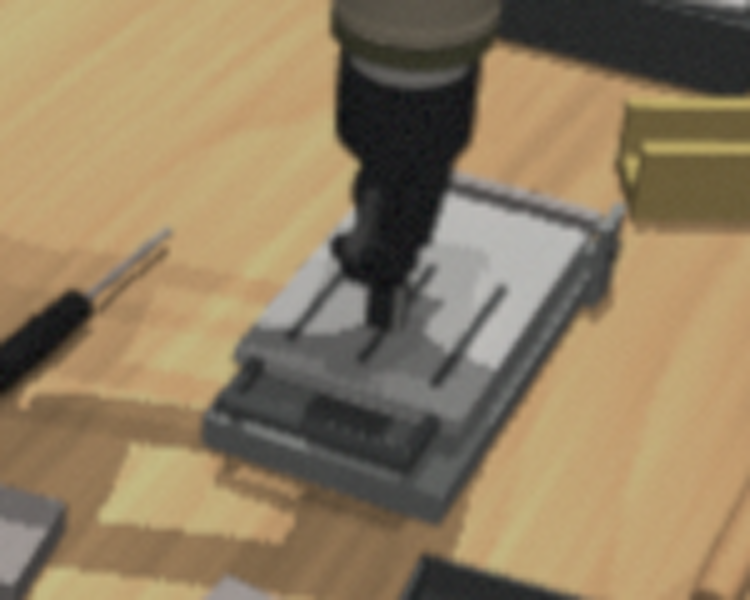

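View pics/w17.png

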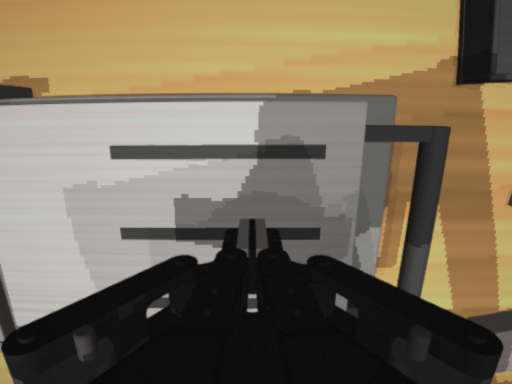

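```bash
python3 -m inch '[[[0,0,-3],[0,0,0],0],[[0,2,-7],[0,0,0],0.35],[[0.4,9.7,-7],[0,0,0],0.35],[[0.4,9.7,-7],[0,0,0],0.35],[[0.4,9.7,-7],[0,0,0],0.35],[[0.4,9.7,-7],[0,0,0],0.35]]'
python3 - <<'E'
from s import *
go(549,92,20,1.3)
E
```

```text
time: 23.1
tool_pos: [551.7, 91.8, 111.7]
tcp_rot: [-180.0, 0.0, 1.1]
ft_force: [-0.1, 0.0, -0.6]
finger_gap: 30.0
now [551.7  91.8 111.7] [-180.     0.     1.1] gap 30.0 t 23.1
go [[-0.27, -0.02, 9.17], [-0.0, 0.0, -0.003]] rows 1.8
```

```bash
python3 -m inch '[[[-0.2,0,4],[0,0,0],0.35],[[-0.2,0,6.5],[0,0,0],0.35],[[-0.2,0,8],[0,0,0],0.35],[[-0.2,0,8.8],[0,0,0],0.35],[[-0.2,0,9.1],[0,0,0],0.35],[[-0.2,0,9.1],[0,0,0],0.35]]'
python3 -m inch '[[[0,0,0],[0,0,0],0],[[0,0,0],[0,0,0],0],[[0,0,0],[0,0,0],0],[[0,0,0],[0,0,0],0],[[0,0,0],[0,0,0],0],[[0,0,0],[0,0,0],0]]' 40
```

```text
time: 23.7
tool_pos: [550.3, 92.5, 21.4]
tcp_rot: [-180.0, -0.0, 1.3]
ft_force: [0.1, 0.8, 0.5]
finger_gap: 30.1
time: 24.3
tool_pos: [550.9, 92.0, 22.3]
tcp_rot: [-180.0, -0.1, 1.2]
ft_force: [-1.3, -1.6, 5.7]
finger_gap: 12.5
```

Properly gripped now. Arc with step of 0.05 rad.

```bash
python3 -m inch '[[[0,-0.1,-1.3],[0,0,0],0],[[0,-0.2,-2.6],[0,0,0],0],[[0,-0.5,-3.9],[0,0,0],0],[[0,-0.8,-5.2],[0,0,0],0],[[0,-1.1,-6.5],[0,0,0],0],[[0,-1.5,-7.8],[0,0,0],0],[[0,-2,-9],[0,0,0],0],[[0,-2.6,-10.2],[0,0,0],0],[[0,-3.2,-11.4],[0,0,0],0],[[0,-3.8,-12.6],[0,0,0],0],[[0,-4.5,-13.7],[0,0,0],0],[[0,-5.3,-14.8],[0,0,0],0],[[0,-6.1,-15.8],[0,0,0],0],[[0,-7,-16.8],[0,0,0],0],[[0,-7.9,-17.7],[0,0,0],0]]' 40
python3 - <<'E'
from s import *
go(549,92,20,1.3)
E
```

```text
time: 25.8
tool_pos: [549.1, 167.1, 200.1]
tcp_rot: [179.6, -0.1, 1.1]
ft_force: [-1.6, -20.5, 12.8]
finger_gap: 12.3
now [549.1 167.1 200.1] [ 1.796e+02 -1.000e-01  1.100e+00] gap 12.3 t 25.8
go [[-0.2, 7.4, 18.06], [0.006, -0.002, -0.004]] rows 3.9
```

```bash
python3 -m inch '[[[0,-0.7,-1.1],[0,0,0],0],[[0,-1.7,-2],[0,0,0],0],[[0,-2.7,-2.8],[0,0,0],0],[[0,-3.8,-3.5],[0,0,0],0],[[0,-5,-4.3],[0,0,0],0],[[0,-6.1,-4.9],[0,0,0],0],[[0,-7.4,-5.5],[0,0,0],0],[[0,-8.6,-6],[0,0,0],0],[[0,-9.9,-6.5],[0,0,0],0],[[0,-11.2,-6.9],[0,0,0],0],[[0,-12.4,-7.2],[0,0,0],0],[[0,-13.8,-7.5],[0,0,0],0],[[0,-15.2,-7.7],[0,0,0],0],[[0,-16.5,-7.8],[0,0,0],0],[[0,-17.4,-7.9],[0,0,0],0],[[0,-17.4,-7.9],[0,0,0],0]]' 40
python3 - <<'E'
from s import *
go(549,92,20,1.3)
print(telemetry.sense()['ft_force'])
snap('scene','sc18.png'); 
E
```

```text
time: 27.4
tool_pos: [544.9, 346.2, 278.9]
tcp_rot: [-179.9, -0.2, 1.3]
ft_force: [0.9, 0.6, 7.2]
finger_gap: 12.0
now [544.9 346.2 278.9] [-179.9   -0.2    1.3] gap 12.0 t 27.4
go [[-0.25, 25.48, 25.84], [-0.002, -0.003, -0.0]] rows 7.3
[0.89724987 0.62586644 7.19845631]
```

View pics/sc18.png

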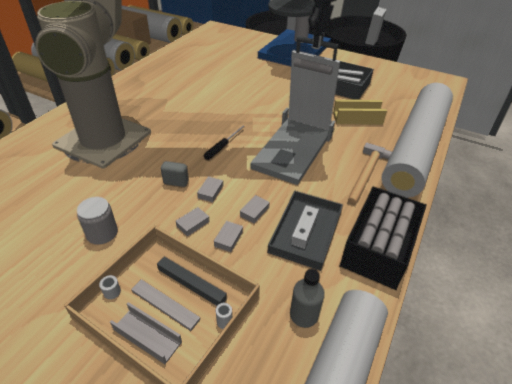

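```bash
python3 -m inch '[[[0,0,0],[0,0,0],0.35],[[0,0,0],[0,0,0],0.35],[[0,0,0],[0,0,0],0.35],[[0,0,-3],[0,0,0],0.35],[[0,0,-7],[0,0,0],0.35],[[0,0,-7],[0,0,0],0.35]]'
python3 - <<'E'
from s import *
go(500,60,290,90)
print(telemetry.sense()['ft_force'],telemetry.sense()['joint_pos'])
E
```

```text
time: 28.05
tool_pos: [545.7, 345.7, 353.8]
tcp_rot: [-179.8, -0.5, 1.2]
ft_force: [0.3, 0.3, 2.3]
finger_gap: 29.4
now [545.7 345.7 353.8] [-179.8   -0.5    1.2] gap 29.4 t 28.1
go [[-5.24, 28.49, 6.21], [0.003, -0.01, -1.549]] rows 10.3
[0.29767404 0.33998455 2.34855848] [2.78054139e+01 1.34693680e+01 6.49245501e+01 4.16320694e-03
 1.01070023e+02 1.16565222e+02]
```

```bash
python3 -m inch '[[[-1,7,0],[0,0,0],0.5],[[-5.2,28.5,6.2],[0,0,-1.55],1],[[-5.2,28.5,6.2],[0,0,-1.55],1],[[-5.2,28.5,6.2],[0,0,-1.55],1],[[-5.2,28.5,6.2],[0,0,-1.55],1],[[-5.2,28.5,6.2],[0,0,-1.55],1],[[-5.2,28.5,6.2],[0,0,-1.55],1],[[-5.2,28.5,6.2],[0,0,-1.55],1],[[-5.2,28.5,6.2],[0,0,-1.55],1],[[-5.2,28.5,6.2],[0,0,-1.55],1],[[-5.2,28.5,6.2],[0,0,-1.55],1],[[-5.2,28.5,6.2],[0,0,-1.55],1],[[-5.2,28.5,6.2],[0,0,-1.55],1],[[-5.2,28.5,6.2],[0,0,-1.55],1]]'
python3 - <<'E'
from s import *
import pickle
st=telemetry.sense(); snap('wrist','w19.png'); pickle.dump(st,open('w19.p','wb'))
snap('top','top19.png')
print(st['tool_pos'],st['tcp_rot'])
crop('w19.png','w19b.png',0,0,512,384,1.55)
crop('top19.png','top19b.png',150,140,350,260,4)
E
```

```text
time: 29.45
tool_pos: [498.2, 58.9, 284.5]
tcp_rot: [-180.0, -0.0, 89.9]
ft_force: [0.5, -0.5, 0.3]
finger_gap: 85.8
[498.22523613  58.88670683 284.51414834] [-1.79979216e+02 -1.95089577e-03  8.98896232e+01]
```

View pics/w19b.png

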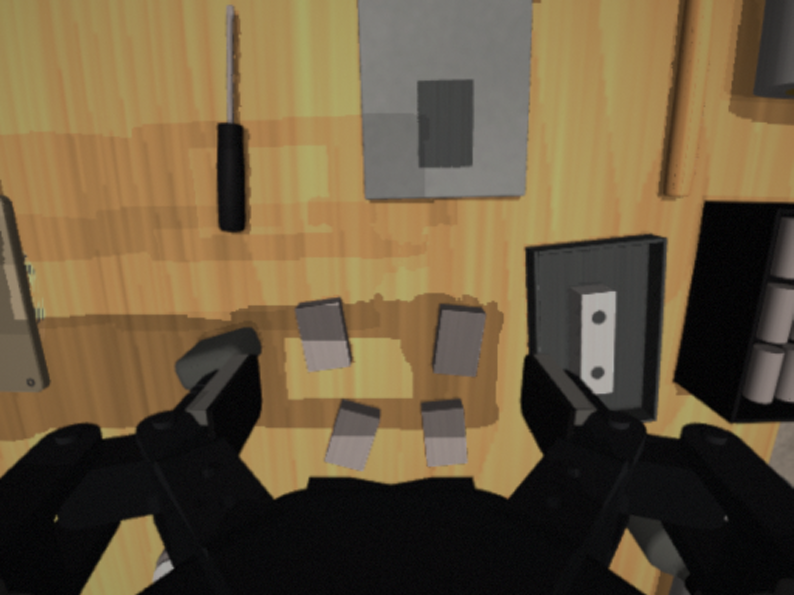

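View pics/top19b.png

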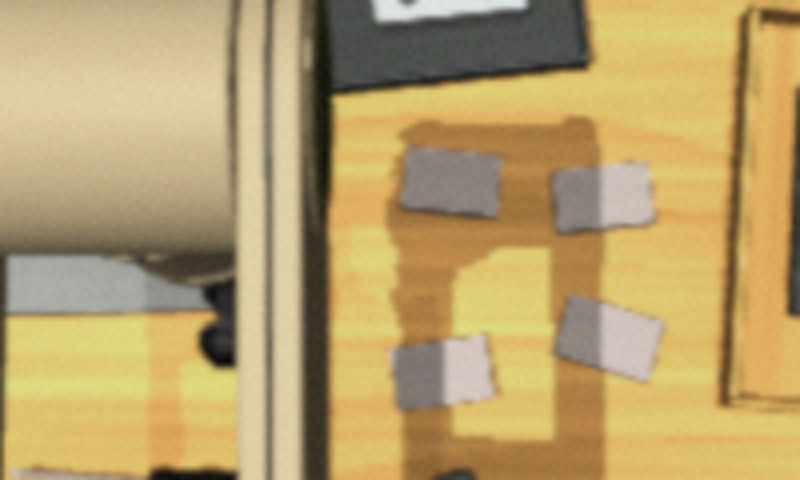

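```bash
python3 - <<'E'
from s import *
crop('w19.png','w19c.png',180,180,330,310,5)
crop('w19.png','w19d.png',225,0,355,140,4)
E
```

```text
(no output)
```

View pics/w19c.png

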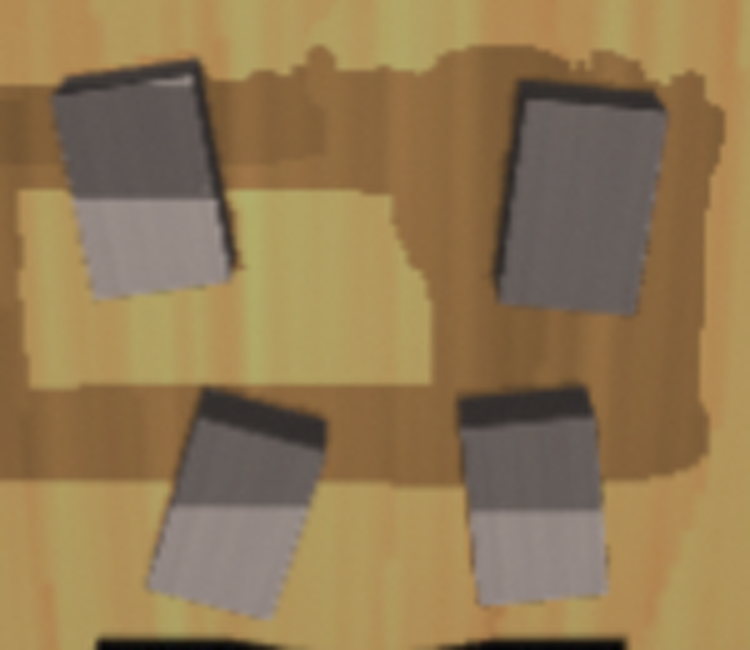

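View pics/w19d.png

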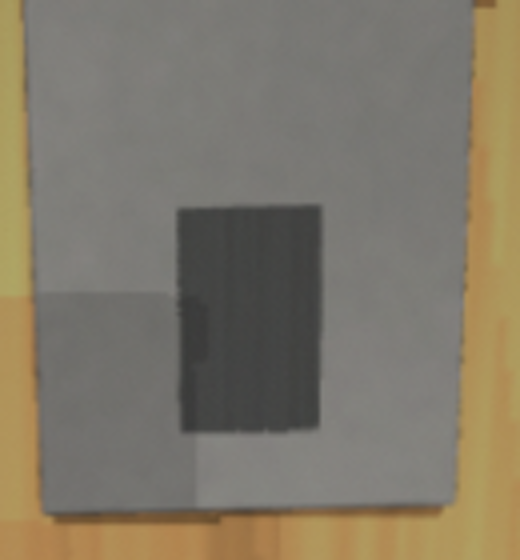

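```bash
python3 - <<'E'
from m import *
import pickle
st=pickle.load(open('w19.p','rb')); c=cam('wrist',st)
C=lambda l:np.array(l,float)/5+[180,180]
D=lambda l:np.array(l,float)/4+[225,0]
T=lambda l:np.array(l,float)/4+[150,140]
print('pad',fit(c,rect(49,74,24),D([[321,206],[320,429],[181,432],[178,209]]),[545,165,1]))
for q in ([[195,75],[231,279],[95,299],[54,95]],[[664,108],[635,314],[500,302],[522,98]],[[327,450],[272,618],[150,587],[200,418]],[[592,413],[606,594],[481,606],[463,430]]):
    print('blk',fit(c,rect(45,70,22),C(q),[500,0,0]))
ct=cam('top')
for q in ([[393,352],[487,335],[496,397],[403,411]],[[407,147],[502,156],[496,217],[401,210]],[[570,296],[664,324],[650,380],[556,350]],[[552,173],[648,163],[656,222],[560,234]]):
    print('top blk',fit(ct,rect(45,70,22),T(q),[500,0,0]))
E
```

```text
pad (array([548. , 167.3,   1.6]), array([[ 0.2, -0.1],
       [-0.2, -0. ],
       [ 0. ,  0.2],
       [-0.1,  0. ]]))
blk (array([430.4, -36.5,   7.9]), array([[ 0.1, -0.2],
       [ 0.3,  0.5],
       [-0. ,  0. ],
       [-0.4, -0.3]]))
blk (array([567.7, -43. ,  -4.6]), array([[ 0.3, -0.1],
       [ 0.3, -0.1],
       [-0.4,  0.4],
       [-0.1, -0.2]]))
blk (array([ 456.4, -156.1,  -16.5]), array([[ 0.5, -0.1],
       [ 0.3,  0.4],
       [-0.5,  0.3],
       [-0.3, -0.5]]))
blk (array([ 557.3, -153.6,    6.5]), array([[ 0.6,  0.3],
       [ 0.6, -0.2],
       [-0.4,  0.2],
       [-0.7, -0.2]]))
top blk (array([426.8, -43. ,   9.5]), array([[-0.4, -0.4],
       [ 0.2, -0.1],
       [ 0.6,  0. ],
       [-0.4,  0.5]]))
top blk (array([564.7, -47.2,  -4.8]), array([[-0.1,  0.2],
       [ 0. ,  0. ],
       [ 0.2,  0.1],
       [-0.1, -0.3]]))
top blk (array([ 453.1, -161.1,  -16.3]), array([[ 0.4, -0.7],
       [ 0.4, -0.7],
       [-0.3,  0.5],
       [-0.5,  0.9]]))
top blk (array([ 553.8, -157.9,    6.9]), array([[ 0. , -0. ],
       [-0.1, -0.3],
       [ 0. ,  0.3],
       [-0. ,  0. ]]))
```

```bash
python3 - <<'E'
from s import *
go(430.4,-36.5,60,97.9)
E
```

```text
now [498.3  58.9 284.7] [-180.    -0.    89.9] gap 85.6 t 29.6
go [[-9.55, -6.77, 22.47], [-0.0, -0.0, -0.139]] rows 5.1
```

```bash
python3 -m inch '[[[-9.55,-6.8,12],[0,0,-0.14],1],[[-9.55,-6.8,16],[0,0,-0.14],1],[[-9.55,-6.8,20],[0,0,-0.14],1],[[-9.55,-6.8,22],[0,0,-0.14],1],[[-9.55,-6.8,22.5],[0,0,-0.14],1],[[-9.55,-6.8,22.5],[0,0,-0.14],1],[[-9.55,-6.8,22.5],[0,0,-0.14],1]]'
python3 - <<'E'
from s import *
snap('wrist','w20.png');go(430.4,-36.5,-8,97.9)
E
```

```text
time: 30.25
tool_pos: [429.3, -36.5, 59.1]
tcp_rot: [-179.8, -0.1, 98.0]
ft_force: [0.3, 0.4, -0.6]
finger_gap: 85.1
now [431.5 -36.6  61.3] [179.9   0.   98. ] gap 85.2 t 30.3
go [[0.02, -0.11, 6.93], [0.001, 0.0, 0.002]] rows 1.4
```

View pics/w20.png

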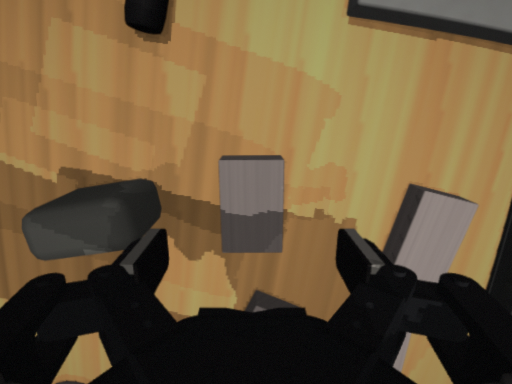

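```bash
python3 - <<'E'
from s import *
st=telemetry.sense();c=cam('wrist',st)
Rm=R.from_euler('xyz',st['tcp_rot'],degrees=True).as_matrix()
o=st['tool_pos'];X=[]
for x in(11,-11):
  for y in (-43,-57,43,57):
    p=o+Rm@[x,y,0];p[2]=12;X.append(p)
print(w2px(c,X).round())
print(px2w(c,[[160,190],[155,225],[25,222]],15))
E
```

```text
[[194. 188.]
 [175. 188.]
 [310. 188.]
 [328. 188.]
 [195. 216.]
 [177. 216.]
 [308. 216.]
 [326. 216.]]
[[363.38291754 -35.40281276  15.        ]
 [361.02808179 -63.65492522  15.        ]
 [257.8944186  -76.51363849  15.        ]]
```

```bash
python3 -m inch '[[[0,-0.1,3],[0,0,0],0.8],[[0,-0.1,5],[0,0,0],0.8],[[0,-0.1,6.2],[0,0,0],0.8],[[0,-0.1,6.8],[0,0,0],0.8],[[0,-0.1,6.9],[0,0,0],0.8],[[0,-0.1,6.9],[0,0,0],0.8]]' 60
python3 -m inch '[[[0,0,0],[0,0,0],0],[[0,0,0],[0,0,0],0],[[0,0,0],[0,0,0],0],[[0,0,0],[0,0,0],0],[[0,0,0],[0,0,0],0],[[0,0,0],[0,0,0],0]]' 60
```

```text
time: 30.9
tool_pos: [430.7, -36.8, -8.0]
tcp_rot: [179.9, 0.0, 98.1]
ft_force: [0.7, 0.1, 0.1]
finger_gap: 68.2
time: 31.5
tool_pos: [430.4, -37.0, -8.0]
tcp_rot: [179.9, 0.0, 98.1]
ft_force: [-1.4, 0.5, 7.3]
finger_gap: 43.8
```

```bash
python3 -m inch '[[[0,0,-2],[0,0,0],0],[[0,0,-6],[0,0,0],0],[[0,0,-10],[0,0,0],0],[[0,0,-12],[0,0,0],0]]'
python3 - <<'E'
from s import *
go(548,167,80,91.5)
E
```

```text
time: 31.9
tool_pos: [430.9, -37.1, 114.5]
tcp_rot: [179.8, 0.1, 98.1]
ft_force: [1.1, 0.5, -4.9]
finger_gap: 43.6
now [430.9 -37.1 114.5] [1.798e+02 1.000e-01 9.810e+01] gap 43.6 t 31.9
go [[18.57, 14.44, 3.48], [0.004, 0.001, 0.115]] rows 4.8
```

```bash
python3 -m inch '[[[18.6,14.45,0],[0,0,0.115],0],[[18.6,14.45,0],[0,0,0.115],0],[[18.6,14.45,0],[0,0,0.115],0],[[18.6,14.45,1],[0,0,0.115],0],[[18.6,14.45,3.5],[0,0,0.115],0],[[18.6,14.45,3.5],[0,0,0.115],0],[[18.6,14.45,3.5],[0,0,0.115],0],[[18.6,14.45,3.5],[0,0,0.115],0]]'
python3 - <<'E'
from s import *
snap('wrist','w21.png');go(548,167,20,91.5)
E
```

```text
time: 32.7
tool_pos: [546.4, 167.0, 76.3]
tcp_rot: [180.0, 0.0, 91.5]
ft_force: [0.7, -0.8, -4.3]
finger_gap: 43.8
now [546.8 166.9  77. ] [179.9  -0.   91.4] gap 43.5 t 32.8
go [[0.01, 0.11, 5.7], [0.002, -0.0, -0.001]] rows 1.1
```

View pics/w21.png

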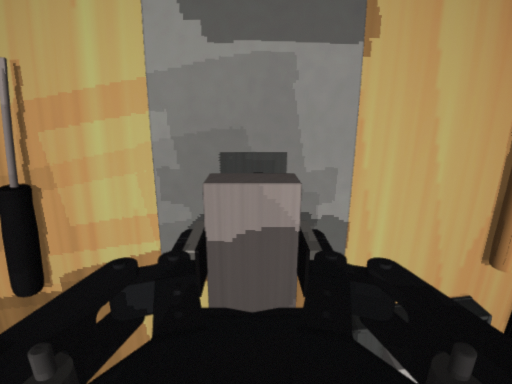

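```bash
python3 -m inch '[[[0,0.1,3],[0,0,0],0],[[0,0.1,5],[0,0,0],0],[[0,0.1,5.7],[0,0,0],0],[[0,0.1,5.7],[0,0,0],0],[[0,0.1,5.9],[0,0,0],0],[[0,0.1,5.9],[0,0,0],0]]'
python3 -m inch '[[[0,0,0.1],[0,0,0],0],[[0,0,0.15],[0,0,0],0],[[0,0,0.15],[0,0,0],0]]'
```

```text
time: 33.35
tool_pos: [548.6, 167.7, 18.4]
tcp_rot: [179.9, -0.0, 91.5]
ft_force: [0.5, -0.1, -4.3]
finger_gap: 44.1
time: 33.65
tool_pos: [548.0, 167.9, 16.0]
tcp_rot: [179.9, -0.0, 91.5]
ft_force: [-0.7, -0.5, 0.1]
finger_gap: 43.4
```

```bash
python3 -m inch '[[[0,0,0.05],[0,0,0],0.75],[[0,0,0.05],[0,0,0],0.75],[[0,0,0.05],[0,0,0],0.75],[[0,0,0],[0,0,0],0.75],[[0,0,-3],[0,0,0],0.75],[[0,0,-7],[0,0,0],0.75],[[0,0,-11],[0,0,0],0.75],[[0,0,-13],[0,0,0],0.75],[[0,0,-13],[0,0,0],1]]'
python3 - <<'E'
from s import *
import pickle
st=telemetry.sense(); snap('wrist','w22.png'); pickle.dump(st,open('w22.p','wb'))
go(567.7,-43,60,85.4)
crop('w22.png','w22b.png',0,0,512,384,1.55)
E
```

```text
time: 34.55
tool_pos: [550.3, 168.4, 150.2]
tcp_rot: [179.6, -0.1, 91.5]
ft_force: [-0.2, 0.9, 0.3]
finger_gap: 76.5
now [548.9 168.  147.6] [179.8  -0.   91.5] gap 83.1 t 34.6
go [[-21.15, 1.29, 8.74], [0.004, -0.001, 0.106]] rows 4.6
```

View pics/w22b.png

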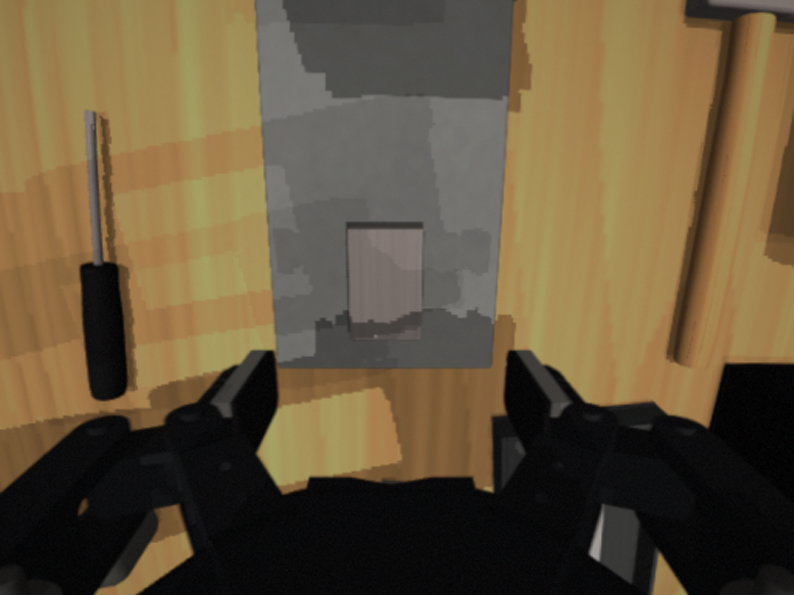

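```bash
python3 - <<'E'
from m import *
import pickle
st=pickle.load(open('w22.p','rb')); c=cam('wrist',st)
V=lambda l:np.array(l,float)/1.55
print(fit(c,rect(45,70,46),V([[423,228],[422,338],[349,340],[347,229]]),[545,165,1]))
print(px2w(c,V([[276,368],[491,368]]),24))
E
```

```text
(array([548. , 168.4,   1.8]), array([[ 0.1, -0.3],
       [-0.2,  0.9],
       [ 0.6,  0.1],
       [-0.4, -0.6]]))
[[473.55640489 101.93989149  24.        ]
 [623.06640328 105.21364369  24.        ]]
```

```bash
python3 -m inch '[[[-21.1,1.3,0],[0,0,0.1],1],[[-21.1,1.3,0],[0,0,0.1],1],[[-21.1,1.3,2],[0,0,0.1],1],[[-21.1,1.3,5],[0,0,0.1],1],[[-21.1,1.3,8.7],[0,0,0.1],1],[[-21.1,1.3,8.7],[0,0,0.1],1],[[-21.1,1.3,8.7],[0,0,0.1],1],[[-21.1,1.3,8.7],[0,0,0.1],1]]'
python3 - <<'E'
from s import *
snap('wrist','w23.png');go(567.7,-43,-8,85.4)
E
```

```text
time: 35.4
tool_pos: [566.4, -42.0, 59.1]
tcp_rot: [180.0, -0.0, 85.8]
ft_force: [0.2, -0.2, 0.3]
finger_gap: 85.1
now [567.1 -41.9  60. ] [179.9  -0.   85.8] gap 85.6 t 35.5
go [[-0.1, 0.05, 6.8], [0.002, -0.0, 0.007]] rows 1.4
```

View pics/w23.png

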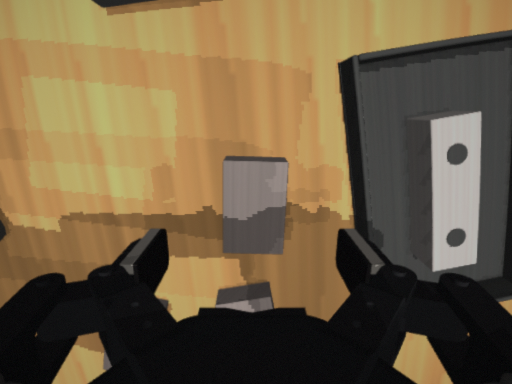

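```bash
python3 -m inch '[[[-0.1,0.15,2.5],[0,0,0],0.75],[[-0.1,0.15,4.5],[0,0,0],0.75],[[-0.1,0.15,6],[0,0,0],0.75],[[-0.1,0.15,6.7],[0,0,0],0.75],[[-0.1,0.15,6.8],[0,0,0],0.75],[[-0.1,0.15,6.8],[0,0,0],0.75]]' 60
python3 -m inch '[[[0,0,0],[0,0,0],0],[[0,0,0],[0,0,0],0],[[0,0,0],[0,0,0],0],[[0,0,0],[0,0,0],0],[[0,0,0],[0,0,0],0],[[0,0,-1.5],[0,0,0],0],[[0,0,-5],[0,0,0],0],[[0,0,-9],[0,0,0],0],[[0,0,-12],[0,0,0],0],[[0,0,-12],[0,0,0],0]]' 60
python3 - <<'E'
from s import *
go(548,168,100,91.5)
E
```

```text
time: 36.05
tool_pos: [568.1, -43.8, -8.8]
tcp_rot: [179.9, 0.0, 85.8]
ft_force: [-0.0, 0.1, 0.2]
finger_gap: 64.1
time: 37.05
tool_pos: [571.0, -44.6, 116.9]
tcp_rot: [179.4, 0.1, 85.8]
ft_force: [1.4, -0.7, -3.0]
finger_gap: 43.7
now [571.  -44.6 116.9] [1.794e+02 1.000e-01 8.580e+01] gap 43.7 t 37.0
go [[21.04, -3.89, 1.64], [0.01, 0.001, -0.1]] rows 4.3
```

```bash
python3 -m inch '[[[21,-3.9,0],[0,0,-0.1],0],[[21,-3.9,0],[0,0,-0.1],0],[[21,-3.9,0],[0,0,-0.1],0],[[21,-3.9,0.5],[0,0,-0.1],0],[[21,-3.9,1.5],[0,0,-0.1],0],[[21,-3.9,1.5],[0,0,-0.1],0],[[21,-3.9,1.5],[0,0,-0.1],0],[[21,-3.9,1.5],[0,0,-0.1],0]]'
python3 - <<'E'
from s import *
import pickle
st=telemetry.sense(); snap('wrist','w24.png'); pickle.dump(st,open('w24.p','wb'))
go(548,168,42,91.5)
E
```

```text
time: 37.85
tool_pos: [544.0, 167.0, 95.0]
tcp_rot: [-180.0, 0.0, 91.4]
ft_force: [1.0, -0.6, -3.9]
finger_gap: 43.7
now [544.3 166.9  95.3] [180.    0.   91.4] gap 43.3 t 37.9
go [[0.1, 0.37, 5.33], [0.0, 0.0, -0.002]] rows 1.1
```

View pics/w24.png

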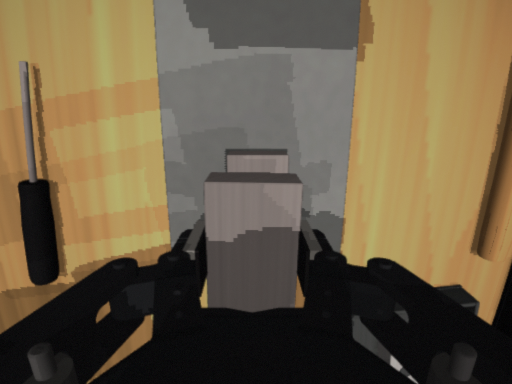

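```bash
python3 -m inch '[[[0.1,0.37,2],[0,0,0],0],[[0.1,0.37,4],[0,0,0],0],[[0.1,0.37,5],[0,0,0],0],[[0.1,0.37,5.4],[0,0,0],0],[[0.1,0.37,5.4],[0,0,0],0],[[0.1,0.37,5.4],[0,0,0],0]]'
python3 -m inch '[[[0,0,0.1],[0,0,0],0],[[0,0,0.2],[0,0,0],0],[[0,0,0.2],[0,0,0],0]]'
```

```text
time: 38.5
tool_pos: [548.5, 169.3, 42.4]
tcp_rot: [179.9, -0.0, 91.5]
ft_force: [0.0, -0.4, -4.2]
finger_gap: 43.2
time: 38.8
tool_pos: [547.8, 169.5, 39.6]
tcp_rot: [180.0, -0.0, 91.5]
ft_force: [-0.4, 0.1, -3.7]
finger_gap: 43.8
```

```bash
python3 -m inch '[[[0,0.02,0.1],[0,0,0],0],[[-0.1,0,0.2],[0,0,0],0],[[-0.1,0,0.2],[0,0,0],0]]'
python3 -m inch '[[[0,0,0.05],[0,0,0],0],[[0,0,0.1],[0,0,0],0]]'
```

```text
time: 39.1
tool_pos: [548.0, 168.9, 37.8]
tcp_rot: [180.0, -0.0, 91.5]
ft_force: [-1.5, 1.2, -0.1]
finger_gap: 44.1
time: 39.3
tool_pos: [548.1, 168.9, 37.8]
tcp_rot: [180.0, -0.0, 91.5]
ft_force: [-7.1, 0.7, 14.1]
finger_gap: 43.5
```

```bash
python3 -m inch '[[[0,0,-0.05],[0,0,0],0],[[0,0,-0.05],[0,0,0],0.75],[[0,0,-0.05],[0,0,0],0.75],[[0,0,-0.05],[0,0,0],0.75],[[0,0,-0.2],[0,0,0],0.75],[[0,0,-3],[0,0,0],0.75],[[0,0,-7],[0,0,0],0.75],[[0,0,-11],[0,0,0],0.75],[[0,0,-11],[0,0,0],1],[[0,0,-11],[0,0,0],1]]'
python3 - <<'E'
from s import *
import pickle
st=telemetry.sense(); snap('wrist','w25.png'); pickle.dump(st,open('w25.p','wb'))
go(557,-153.6,60,96.5)
crop('w25.png','w25b.png',0,0,512,384,1.55)
E
```

```text
time: 40.3
tool_pos: [548.8, 168.6, 148.0]
tcp_rot: [179.8, -0.0, 91.5]
ft_force: [0.1, 1.0, -0.4]
finger_gap: 85.3
now [547.6 168.4 146.2] [180.    0.   91.5] gap 85.2 t 40.4
go [[-32.21, 0.1, 8.62], [0.0, 0.0, -0.088]] rows 6.7
```

View pics/w25b.png

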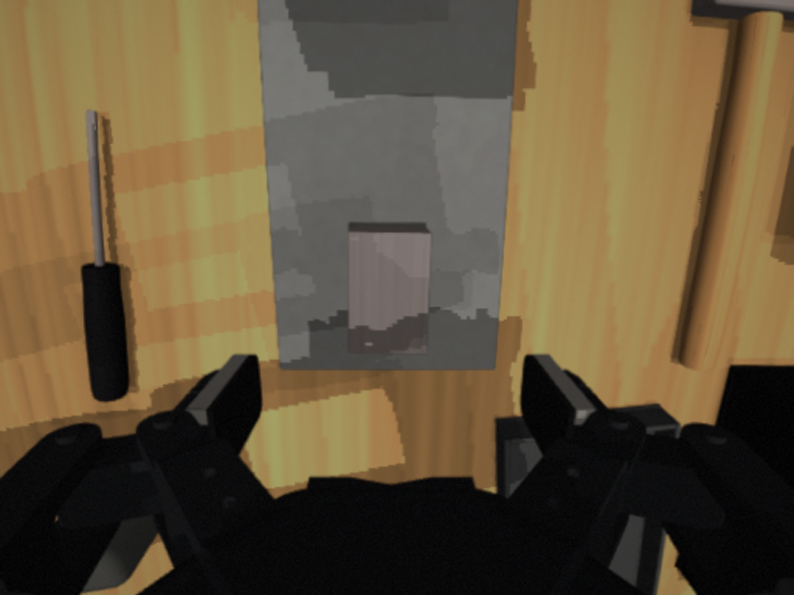

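```bash
python3 -m inch '[[[-32.2,0.1,0],[0,0,-0.09],1],[[-32.2,0.1,0],[0,0,-0.09],1],[[-32.2,0.1,0],[0,0,-0.09],1],[[-32.2,0.1,0],[0,0,-0.09],1],[[-32.2,0.1,3],[0,0,-0.09],1],[[-32.2,0.1,6],[0,0,-0.09],1],[[-32.2,0.1,8.6],[0,0,-0.09],1],[[-32.2,0.1,8.6],[0,0,-0.09],1],[[-32.2,0.1,8.6],[0,0,-0.09],1],[[-32.2,0.1,8.6],[0,0,-0.09],1]]'
python3 - <<'E'
from s import *
snap('wrist','w26.png');go(557,-153.6,-8.5,96.5)
E
```

```text
time: 41.35
tool_pos: [557.0, -152.7, 60.3]
tcp_rot: [-180.0, -0.0, 96.7]
ft_force: [0.4, 0.2, 1.8]
finger_gap: 85.5
now [ 557.9 -152.6   61.4] [179.9   0.   96.7] gap 85.8 t 41.4
go [[-0.09, -0.11, 6.99], [0.001, 0.0, 0.004]] rows 1.4
```

View pics/w26.png

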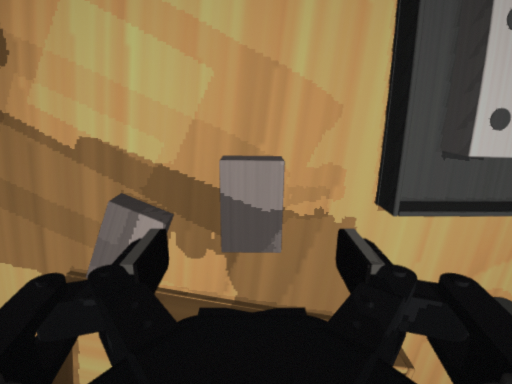

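```bash
python3 -m inch '[[[-0.1,-0.05,0],[0,0,0],0.7],[[-0.1,-0.05,2.5],[0,0,0],0.7],[[-0.1,-0.05,4.5],[0,0,0],0.7],[[-0.1,-0.05,6],[0,0,0],0.7],[[-0.1,-0.05,6.8],[0,0,0],0.7],[[-0.1,-0.05,7],[0,0,0],0.7],[[-0.1,-0.05,7],[0,0,0],0.7]]' 60
python3 -m inch '[[[0,0,0],[0,0,0],0],[[0,0,0],[0,0,0],0],[[0,0,0],[0,0,0],0],[[0,0,0],[0,0,0],0],[[0,0,0],[0,0,0],0],[[0,0,-1.5],[0,0,0],0],[[0,0,-5],[0,0,0],0],[[0,0,-9],[0,0,0],0],[[0,0,-13],[0,0,0],0],[[0,0,-13],[0,0,0],0],[[0,0,-13],[0,0,0],0]]' 60
python3 - <<'E'
from s import *
go(548,168,120,91.5)
E
```

```text
time: 42.1
tool_pos: [557.0, -154.4, -9.2]
tcp_rot: [180.0, 0.0, 96.7]
ft_force: [-0.5, 0.1, 0.3]
finger_gap: 59.5
time: 43.2
tool_pos: [557.3, -154.8, 122.0]
tcp_rot: [179.9, 0.1, 96.6]
ft_force: [-0.5, 0.1, -4.5]
finger_gap: 43.7
now [ 557.3 -154.8  122. ] [1.799e+02 1.000e-01 9.660e+01] gap 43.7 t 43.2
go [[32.17, 2.81, 0.17], [0.002, 0.001, 0.09]] rows 6.5
```

```bash
python3 -m inch '[[[32.2,2.9,0],[0,0,0.09],0],[[32.2,2.9,0],[0,0,0.09],0],[[32.2,2.9,0],[0,0,0.09],0],[[32.2,2.9,0],[0,0,0.09],0],[[32.2,2.9,0],[0,0,0.09],0],[[32.2,2.9,0],[0,0,0.09],0],[[32.2,2.9,0],[0,0,0.09],0],[[32.2,2.9,0],[0,0,0.09],0],[[32.2,2.9,0],[0,0,0.09],0],[[32.2,2.9,0],[0,0,0.09],0]]'
python3 - <<'E'
from s import *
import pickle
st=telemetry.sense(); snap('wrist','w27.png'); pickle.dump(st,open('w27.p','wb'))
go(548,168.5,62.5,91.5)
E
```

```text
time: 44.2
tool_pos: [547.2, 167.6, 118.8]
tcp_rot: [-179.8, 0.1, 91.5]
ft_force: [0.2, -0.9, -3.7]
finger_gap: 43.5
now [547.6 167.4 119.2] [-179.9    0.    91.4] gap 44.0 t 44.2
go [[0.11, 0.05, 5.67], [-0.002, 0.001, -0.001]] rows 1.1
```

View pics/w27.png

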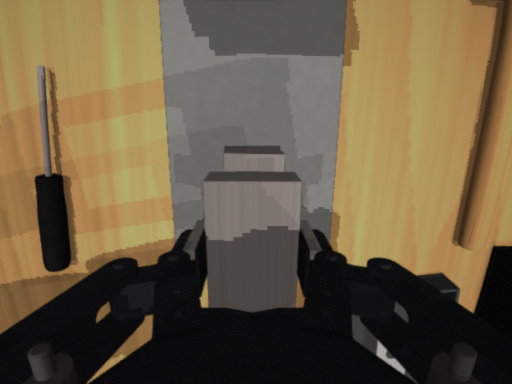

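```bash
python3 -m inch '[[[0,0.05,2.5],[0,0,0],0],[[0,0.05,4.5],[0,0,0],0],[[0,0.05,5.3],[0,0,0],0],[[0,0.05,5.6],[0,0,0],0],[[0,0.05,5.6],[0,0,0],0],[[0,0.05,5.6],[0,0,0],0]]'
python3 -m inch '[[[0,0,0.1],[0,0,0],0],[[0,0,0.2],[0,0,0],0],[[0,0,0.3],[0,0,0],0],[[0,0,0.3],[0,0,0],0]]'
```

```text
time: 44.85
tool_pos: [549.6, 168.7, 65.6]
tcp_rot: [179.9, -0.0, 91.5]
ft_force: [0.6, -0.5, -3.9]
finger_gap: 43.8
time: 45.25
tool_pos: [548.6, 168.8, 61.2]
tcp_rot: [-180.0, 0.0, 91.5]
ft_force: [-0.1, -0.2, -5.3]
finger_gap: 43.1
```

```bash
python3 -m inch '[[[0,0,0.05],[0,0,0],0],[[0,0,0.1],[0,0,0],0],[[0,0,0.15],[0,0,0],0],[[0,0,0.15],[0,0,0],0]]'
python3 -m inch '[[[0,0,0.1],[0,0,0],0],[[0,0,0.1],[0,0,0],0]]'
```

```text
time: 45.65
tool_pos: [548.7, 168.7, 59.8]
tcp_rot: [180.0, 0.0, 91.5]
ft_force: [-0.2, -0.0, -2.8]
finger_gap: 43.7
time: 45.85
tool_pos: [548.8, 168.7, 59.7]
tcp_rot: [180.0, 0.0, 91.5]
ft_force: [-4.3, -1.3, 4.6]
finger_gap: 43.7
```

```bash
python3 -m inch '[[[0,0,0],[0,0,0],0.75],[[0,0,0],[0,0,0],0.75],[[0,0,0],[0,0,0],0.75],[[0,0,0],[0,0,0],0.75],[[0,0,-0.2],[0,0,0],0.75],[[0,0,-3],[0,0,0],0.75],[[0,0,-7],[0,0,0],0.75],[[0,0,-10],[0,0,0],0.75],[[0,0,-10],[0,0,0],1],[[0,0,-10],[0,0,0],1]]'
python3 - <<'E'
from s import *
import pickle
st=telemetry.sense(); snap('wrist','w28.png'); pickle.dump(st,open('w28.p','wb'))
go(456.4,-156,60,73.5)
crop('w28.png','w28b.png',0,0,512,384,1.55)
E
```

```text
time: 46.85
tool_pos: [549.4, 168.9, 159.9]
tcp_rot: [179.9, -0.0, 91.5]
ft_force: [-0.8, 0.8, -0.2]
finger_gap: 85.5
now [548.5 168.6 158.4] [-180.     0.    91.5] gap 85.4 t 46.9
go [[-32.21, -10.04, 9.84], [-0.0, 0.0, 0.314]] rows 7.0
```

View pics/w28b.png

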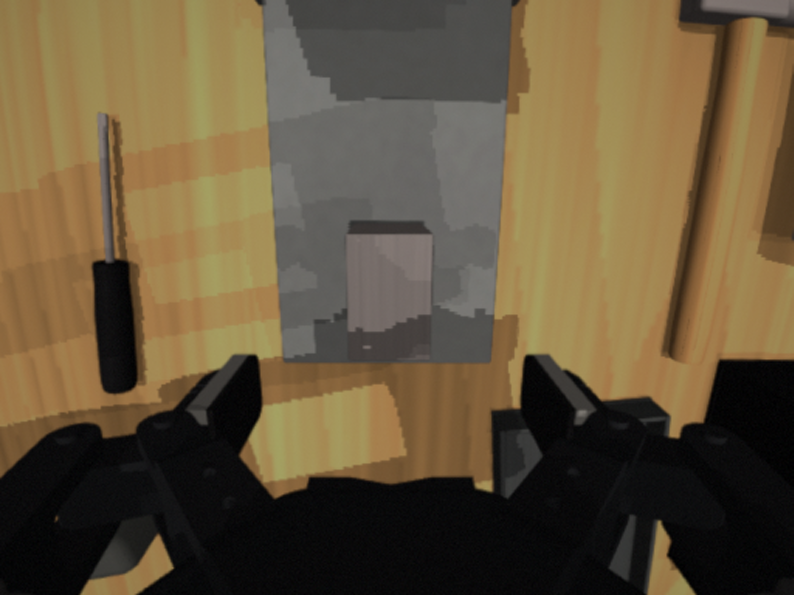

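Three stacked cleanly. Next the fourth.

```bash
python3 -m inch '[[[-32.2,-10,0],[0,0,0.31],1],[[-32.2,-10,0],[0,0,0.31],1],[[-32.2,-10,0],[0,0,0.31],1],[[-32.2,-10,0],[0,0,0.31],1],[[-32.2,-10,3],[0,0,0.31],1],[[-32.2,-10,6],[0,0,0.31],1],[[-32.2,-10,9.8],[0,0,0.31],1],[[-32.2,-10,9.8],[0,0,0.31],1],[[-32.2,-10,9.8],[0,0,0.31],1],[[-32.2,-10,9.8],[0,0,0.31],1]]'
python3 - <<'E'
from s import *
snap('wrist','w29.png');go(456.4,-156,-8.5,73.5)
E
```

```text
time: 47.9
tool_pos: [455.9, -155.2, 59.5]
tcp_rot: [-179.8, -0.0, 73.7]
ft_force: [0.1, -0.6, 0.7]
finger_gap: 85.4
now [ 457.1 -155.2   60.9] [-180.    -0.    73.7] gap 85.5 t 48.0
go [[-0.1, -0.05, 6.94], [-0.001, -0.0, 0.004]] rows 1.4
```

View pics/w29.png

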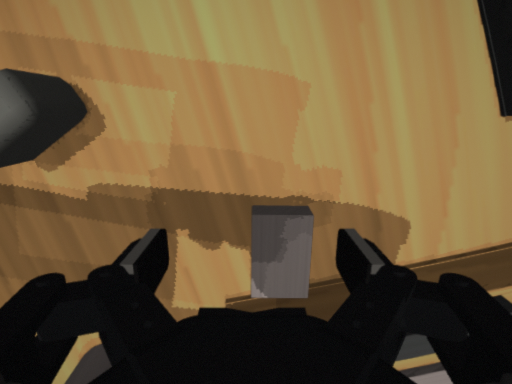

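```bash
python3 - <<'E'
from m import *
crop('w29.png','w29b.png',200,180,360,310,5)
st=telemetry.sense(); c=cam('wrist',st)
print(fit(c,rect(45,70,22),[[312,216],[307,298],[253,297],[251,216]],[450,-180,-16]))
snap('top','top29.png');crop('top29.png','top29b.png',220,140,440,260,3.6)
E
```

```text
(array([ 466.2, -201. ,  -15.9]), array([[ 0.9, -0.8],
       [ 1.1,  0. ],
       [-1.7,  1.6],
       [-0.4, -0.4]]))
```

View pics/w29b.png

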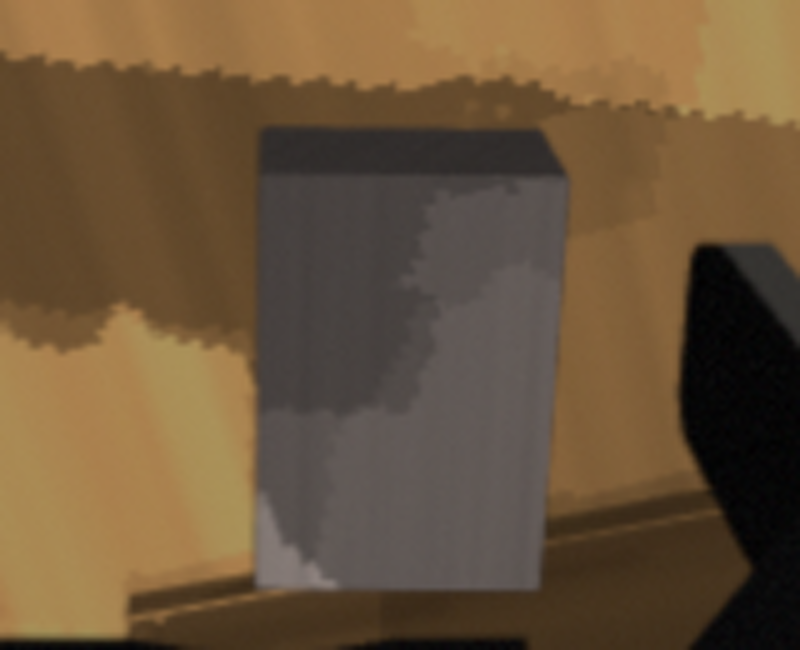

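View pics/top29b.png

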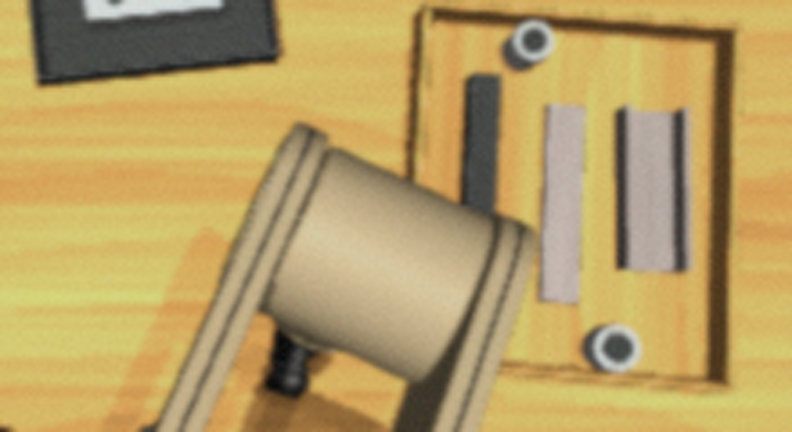

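```bash
python3 - <<'E'
from m import *
st=telemetry.sense(); c=cam('wrist',st)
C=lambda l:np.array(l,float)/5+[200,180]
print(fit(c,rect(45,70,22),C([[568,177],[540,590],[257,587],[260,177]]),[450,-180,-16]))
go(466,-200,60,74.1)
E
```

```text
(array([ 467.4, -201.4,  -16.6]), array([[ 0.3, -0. ],
       [-0.1, -0.2],
       [-0. ,  0.5],
       [-0.2, -0.2]]))
now [ 457.9 -155.3   61.7] [179.9  -0.   73.8] gap 85.5 t 48.0
go [[-4.07, 2.03, 0.17], [0.001, -0.0, -0.006]] rows 0.9
```

```bash
python3 -m inch '[[[-4.05,2.15,0],[0,0,0],1],[[-4.05,2.15,0],[0,0,0.005],1],[[-4.05,2.15,0],[0,0,0.005],1],[[-4.05,2.15,0],[0,0,0.005],1]]'
python3 - <<'E'
from s import *
snap('wrist','w30.png');go(467.4,-200.5,-8.5,73.4)
E
```

```text
time: 48.4
tool_pos: [467.0, -199.9, 61.5]
tcp_rot: [179.9, -0.0, 73.5]
ft_force: [-0.1, 0.3, -0.2]
finger_gap: 85.6
now [ 466.8 -199.7   61.3] [180.   -0.   73.5] gap 85.4 t 48.5
go [[-0.06, 0.08, 6.99], [0.001, -0.0, 0.002]] rows 1.4
```

View pics/w30.png

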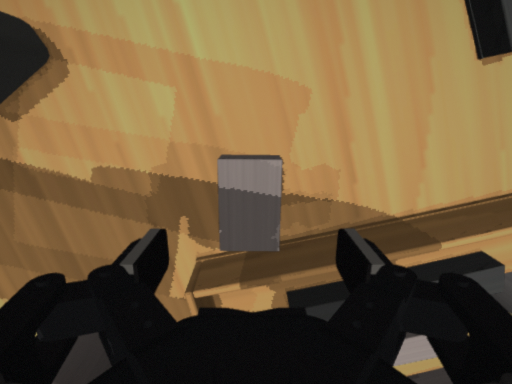

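```bash
python3 -m inch '[[[0.1,-0.1,0],[0,0,0],0.7],[[0.1,-0.1,2.5],[0,0,0],0.7],[[0.1,-0.1,4.5],[0,0,0],0.7],[[0.1,-0.1,6],[0,0,0],0.7],[[0.1,-0.1,6.8],[0,0,0],0.7],[[0.1,-0.1,7],[0,0,0],0.7],[[0.1,-0.1,7],[0,0,0],0.7]]' 60
python3 -m inch '[[[0,0,0],[0,0,0],0],[[0,0,0],[0,0,0],0],[[0,0,0],[0,0,0],0],[[0,0,0],[0,0,0],0],[[0,0,0],[0,0,0],0],[[0,0,-1.5],[0,0,0],0],[[0,0,-5],[0,0,0],0],[[0,0,-9],[0,0,0],0],[[0,0,-13],[0,0,0],0],[[0,0,-15],[0,0,0],0],[[0,0,-15],[0,0,0],0],[[0,0,-15],[0,0,0],0]]' 60
python3 - <<'E'
from s import *
go(548,168.5,140,91.5)
E
```

```text
time: 49.15
tool_pos: [465.8, -199.3, -8.9]
tcp_rot: [180.0, 0.0, 73.5]
ft_force: [-0.4, 0.5, -0.1]
finger_gap: 60.0
time: 50.35
tool_pos: [465.3, -199.2, 139.9]
tcp_rot: [-180.0, -0.0, 73.4]
ft_force: [-0.1, 0.3, -5.0]
finger_gap: 43.6
now [ 465.3 -199.2  139.9] [-180.    -0.    73.4] gap 43.6 t 50.4
go [[37.6, -2.55, -0.01], [-0.001, -0.0, -0.315]] rows 7.5
```

```bash
python3 -m inch '[[[37.7,-2.5,0],[0,0,-0.315],0],[[37.7,-2.5,0],[0,0,-0.315],0],[[37.7,-2.5,0],[0,0,-0.315],0],[[37.7,-2.5,0],[0,0,-0.315],0],[[37.7,-2.5,0],[0,0,-0.315],0],[[37.7,-2.5,0],[0,0,-0.315],0],[[37.7,-2.5,0],[0,0,-0.315],0],[[37.7,-2.5,0],[0,0,-0.315],0],[[37.7,-2.5,0],[0,0,-0.315],0],[[37.7,-2.5,0],[0,0,-0.315],0],[[37.7,-2.5,0],[0,0,-0.315],0]]'
python3 - <<'E'
from s import *
import pickle
st=telemetry.sense(); snap('wrist','w31.png'); pickle.dump(st,open('w31.p','wb'))
go(548,170,85,91.5)
E
```

```text
time: 51.45
tool_pos: [547.9, 168.0, 138.7]
tcp_rot: [-179.8, 0.1, 91.5]
ft_force: [-0.7, -0.1, -4.1]
finger_gap: 43.9
now [548.3 167.8 139.3] [-179.9    0.    91.4] gap 43.3 t 51.5
go [[0.23, -0.01, 5.43], [-0.002, 0.001, -0.001]] rows 1.1
```

View pics/w31.png

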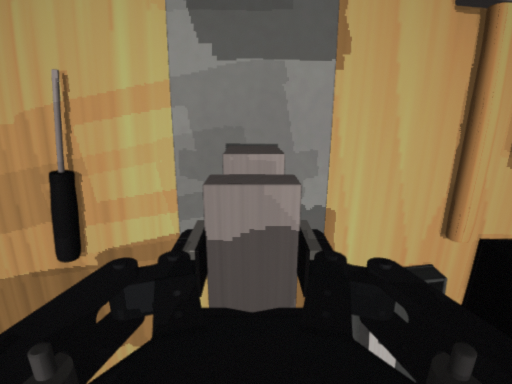

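Contact expected at 90−8.9 ≈ 81.

```bash
python3 -m inch '[[[0.2,0,2.5],[0,0,0],0],[[0.2,0,4.5],[0,0,0],0],[[0.2,0,5.2],[0,0,0],0],[[0.2,0,5.4],[0,0,0],0],[[0.2,0,5.4],[0,0,0],0],[[0.2,0,5.4],[0,0,0],0]]'
python3 -m inch '[[[0,0,0.1],[0,0,0],0],[[0,0,0.2],[0,0,0],0],[[0,0,0.25],[0,0,0],0],[[0,0,0.25],[0,0,0],0]]'
```

```text
time: 52.1
tool_pos: [550.1, 171.0, 88.2]
tcp_rot: [179.9, -0.0, 91.5]
ft_force: [1.2, -0.2, -2.8]
finger_gap: 44.1
time: 52.5
tool_pos: [549.1, 171.1, 84.3]
tcp_rot: [-180.0, 0.0, 91.5]
ft_force: [-0.0, 0.1, -4.3]
finger_gap: 43.6
```

```bash
python3 -m inch '[[[-0.05,-0.05,0.1],[0,0,0],0],[[-0.05,-0.05,0.2],[0,0,0],0],[[-0.05,-0.05,0.25],[0,0,0],0],[[-0.05,-0.05,0.25],[0,0,0],0]]'
python3 -m inch '[[[0,0,0.1],[0,0,0],0],[[0,0,0.1],[0,0,0],0]]'
```

```text
time: 52.9
tool_pos: [548.7, 170.5, 82.1]
tcp_rot: [180.0, 0.0, 91.5]
ft_force: [-1.7, -0.7, 0.7]
finger_gap: 43.6
time: 53.1
tool_pos: [548.8, 170.6, 82.1]
tcp_rot: [180.0, -0.0, 91.5]
ft_force: [-6.1, -2.3, 9.1]
finger_gap: 44.1
```

```bash
python3 -m inch '[[[0,0,-0.05],[0,0,0],0.75],[[0,0,-0.05],[0,0,0],0.75],[[0,0,-0.05],[0,0,0],0.75],[[0,0,-0.05],[0,0,0],0.75],[[0,0,-0.2],[0,0,0],0.75],[[0,0,-3],[0,0,0],0.75],[[0,0,-7],[0,0,0],0.75],[[0,0,-11],[0,0,0],0.75],[[0,0,-15],[0,0,0],1],[[0,0,-15],[0,0,0],1],[[0,0,-15],[0,0,0],1]]'
python3 - <<'E'
from s import *
import pickle
st=telemetry.sense(); snap('wrist','w32.png'); pickle.dump(st,open('w32.p','wb'))
go(544,345,350,1.3)
crop('w32.png','w32b.png',0,0,512,384,1.55)
snap('scene','sc32.png');crop('sc32.png','sc32b.png',210,30,360,200,3.5)
E
```

```text
time: 54.2
tool_pos: [549.6, 170.7, 232.5]
tcp_rot: [179.8, -0.0, 91.5]
ft_force: [0.2, -0.6, 0.4]
finger_gap: 85.5
now [548.6 170.5 230.6] [180.   -0.   91.5] gap 85.7 t 54.2
go [[17.45, -0.01, -11.94], [0.0, -0.0, 1.574]] rows 10.5
```

View pics/w32b.png

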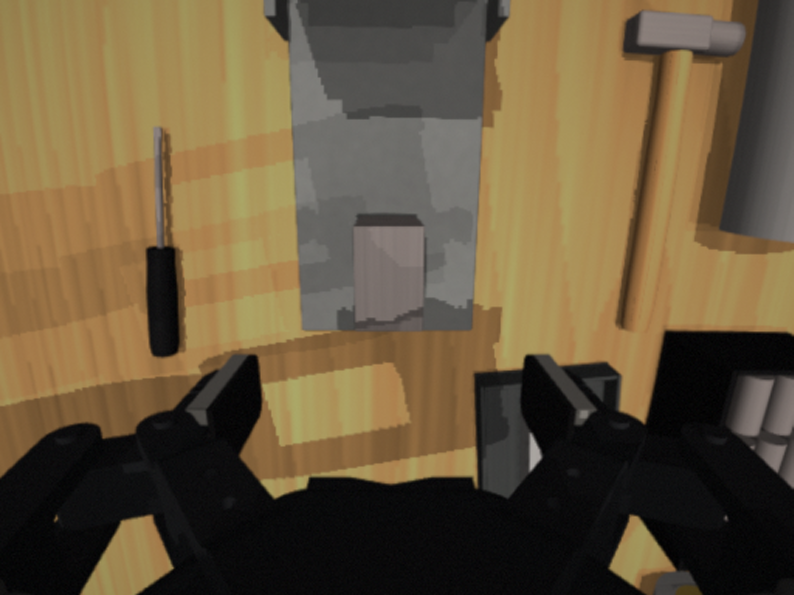

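View pics/sc32b.png

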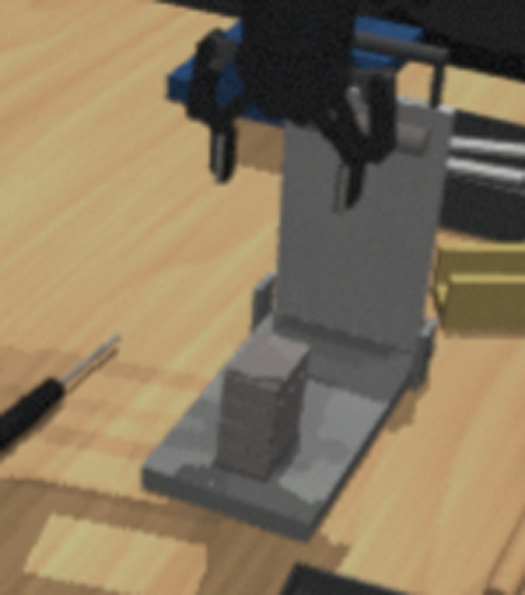

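```bash
python3 -m inch '[[[0,0,-10],[0,0,0.3],1],[[0,0,-17],[0,0,0.6],1],[[0,0,-17],[0,0,0.8],1],[[4,0,-17],[0,0,1],1],[[9,0,-17],[0,0,1.2],0.35],[[14,0,-16],[0,0,1.4],0.35],[[17.4,0,-14],[0,0,1.574],0.35],[[17.4,0,-14],[0,0,1.574],0.35],[[17.4,0,-14],[0,0,1.574],0.35],[[17.4,0,-14],[0,0,1.574],0.35],[[17.4,0,-14],[0,0,1.574],0.35],[[17.4,0,-14],[0,0,1.574],0.35],[[17.4,0,-14],[0,0,1.574],0.35]]'
python3 - <<'E'
from s import *
import pickle
st=telemetry.sense(); snap('wrist','w33.png'); pickle.dump(st,open('w33.p','wb'))
go(544.7,346,279,1.3)
print(w2px(cam('wrist',st),[[544.7,346,307],[594.7,347,307],[494.7,345,307]]))
E
```

```text
time: 55.6
tool_pos: [543.9, 344.3, 369.1]
tcp_rot: [179.9, 0.1, 1.5]
ft_force: [-1.5, -0.3, 1.1]
finger_gap: 29.7
now [543.9 344.3 369.6] [1.8e+02 1.0e-01 1.5e+00] gap 29.6 t 55.6
go [[0.1, -0.17, 9.06], [0.001, 0.002, 0.003]] rows 1.8
[[250.89814042 195.1016911 ]
 [251.18020645 131.02571736]
 [250.6517157  252.03429515]]
```

View pics/w33.png

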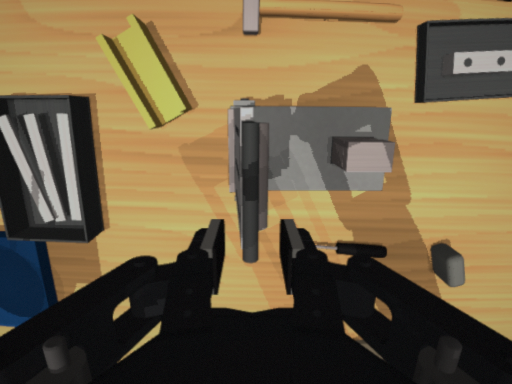

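```bash
python3 -m inch '[[[0.1,-0.17,4],[0,0,0],0.35],[[0.1,-0.17,7],[0,0,0],0.35],[[0.1,-0.17,8.6],[0,0,0],0.35],[[0.1,-0.17,9],[0,0,0],0.35],[[0.1,-0.17,9],[0,0,0],0.35],[[0.1,-0.17,9],[0,0,0],0],[[0.1,-0.17,9],[0,0,0],0],[[0.1,-0.17,9],[0,0,0],0],[[0.1,-0.17,9],[0,0,0],0],[[0.1,-0.17,9],[0,0,0],0]]' 40
python3 - <<'E'
from s import *
go(544.7,346,279,1.3)
f=lambda p:np.array([np.cos(p)-np.cos(1.529),np.sin(1.529)-np.sin(p)])*26.55
print([f(1.529-0.05*k).round(1).tolist() for k in range(1,22)])
E
```

```text
time: 56.65
tool_pos: [545.9, 346.6, 283.2]
tcp_rot: [-179.9, -0.2, 1.3]
ft_force: [-1.1, -0.2, 6.8]
finger_gap: 12.0
now [545.9 346.6 283.2] [-179.9   -0.2    1.3] gap 12.0 t 56.6
go [[-0.12, 0.06, 0.42], [-0.002, -0.003, 0.0]] rows 0.1
[[1.3, 0.1], [2.6, 0.2], [4.0, 0.5], [5.2, 0.7], [6.5, 1.1], [7.8, 1.5], [9.0, 2.0], [10.2, 2.5], [11.4, 3.1], [12.6, 3.8], [13.7, 4.5], [14.8, 5.3], [15.8, 6.1], [16.8, 7.0], [17.8, 7.9], [18.7, 8.8], [19.6, 9.9], [20.4, 10.9], [21.1, 12.0], [21.8, 13.1], [22.5, 14.3]]
```

```bash
python3 -m inch '[[[0,1.3,0.1],[0,0,0],0],[[0,2.6,0.2],[0,0,0],0],[[0,4,0.5],[0,0,0],0],[[0,5.2,0.7],[0,0,0],0],[[0,6.5,1.1],[0,0,0],0],[[0,7.8,1.5],[0,0,0],0],[[0,9,2],[0,0,0],0],[[0,10.2,2.5],[0,0,0],0],[[0,11.4,3.1],[0,0,0],0],[[0,12.6,3.8],[0,0,0],0],[[0,13.7,4.5],[0,0,0],0],[[0,14.8,5.3],[0,0,0],0],[[0,15.8,6.1],[0,0,0],0],[[0,16.8,7],[0,0,0],0],[[0,17.8,7.9],[0,0,0],0],[[0,18.7,8.8],[0,0,0],0],[[0,19.6,9.9],[0,0,0],0],[[0,20.2,10.6],[0,0,0],0]]' 40
python3 - <<'E'
from s import *
go(547,124,135.5,1.3)
snap('scene','sc34.png');crop('sc34.png','sc34b.png',210,60,360,200,4)
E
```

```text
time: 58.45
tool_pos: [549.9, 143.3, 173.3]
tcp_rot: [-180.0, -0.0, 1.3]
ft_force: [8.2, 4.1, -2.9]
finger_gap: 12.2
now [549.9 143.3 173.3] [-180.    -0.     1.3] gap 12.2 t 58.5
go [[-0.34, 1.93, 3.78], [-0.0, -0.0, -0.0]] rows 0.9
```

View pics/sc34b.png

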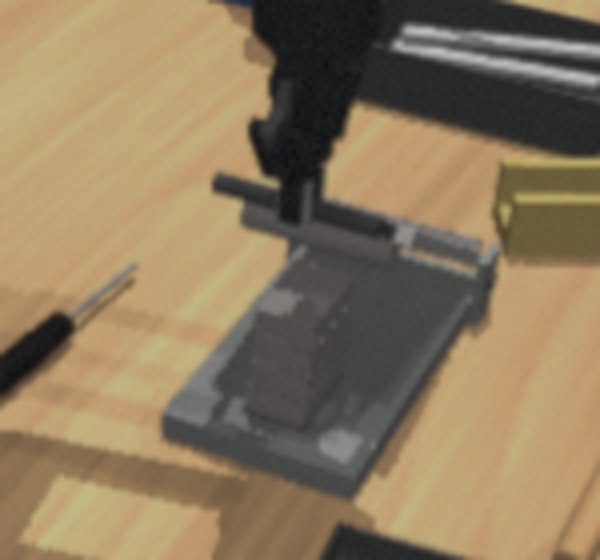

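```bash
python3 -m inch '[[[0,0.4,0.6],[0,0,0],0],[[0,0.8,1.1],[0,0,0],0],[[0,1.1,1.6],[0,0,0],0],[[0,1.4,2.1],[0,0,0],0],[[0,1.6,2.5],[0,0,0],0],[[0,1.75,2.7],[0,0,0],0],[[0,1.75,2.7],[0,0,0],0]]' 40
python3 -m inch '[[[0,0.05,0.1],[0,0,0],0],[[0,0.1,0.2],[0,0,0],0],[[0,0.1,0.2],[0,0,0],0]]'
```

```text
time: 59.2
tool_pos: [549.9, 126.1, 146.4]
tcp_rot: [180.0, 0.0, 1.3]
ft_force: [6.5, 0.7, -4.4]
finger_gap: 11.9
time: 59.5
tool_pos: [549.9, 125.3, 144.8]
tcp_rot: [180.0, 0.0, 1.3]
ft_force: [7.3, -0.3, -2.2]
finger_gap: 12.5
```

```bash
python3 -m inch '[[[0,0.05,0.1],[0,0,0],0],[[0,0.1,0.2],[0,0,0],0],[[0,0.1,0.2],[0,0,0],0]]'
python3 -m inch '[[[0,0.05,0.1],[0,0,0],0],[[0,0.1,0.2],[0,0,0],0],[[0,0.1,0.2],[0,0,0],0]]'
```

```text
time: 59.8
tool_pos: [549.9, 124.3, 143.2]
tcp_rot: [180.0, 0.0, 1.3]
ft_force: [5.2, -0.3, -1.7]
finger_gap: 12.3
time: 60.1
tool_pos: [550.0, 124.3, 143.0]
tcp_rot: [-179.9, -0.0, 1.3]
ft_force: [-3.0, 2.6, 11.0]
finger_gap: 12.3
```

```bash
python3 -m inch '[[[0,-0.05,-0.15],[0,0,0],0],[[0,-0.05,-0.15],[0,0,0],0.26],[[0,-0.05,-0.15],[0,0,0],0.26],[[0,-0.05,-0.15],[0,0,0],0.26],[[0,0,-0.5],[0,0,0],0.26],[[0,0,-2],[0,0,0],0.26],[[0,0,-5],[0,0,0],0.26],[[0,0,-10],[0,0,0],0.26],[[0,0,-14],[0,0,0],0.5],[[0,0,-14],[0,0,0],1]]' 
python3 - <<'E'
from s import *
snap('scene','sc35.png');crop('sc35.png','sc35b.png',210,60,360,200,4)
snap('top','top35.png');
st=telemetry.sense();print(st['ft_force'],st['tool_pos'])
snap('wrist','w35.png')
E
```

```text
time: 61.1
tool_pos: [553.4, 124.2, 291.4]
tcp_rot: [-179.9, -0.8, 1.3]
ft_force: [-0.4, 0.2, -0.9]
finger_gap: 50.5
[-0.63933762 -0.43984621 -0.97537404] [551.17650771 123.86154478 284.71669847]
```

View pics/sc35b.png

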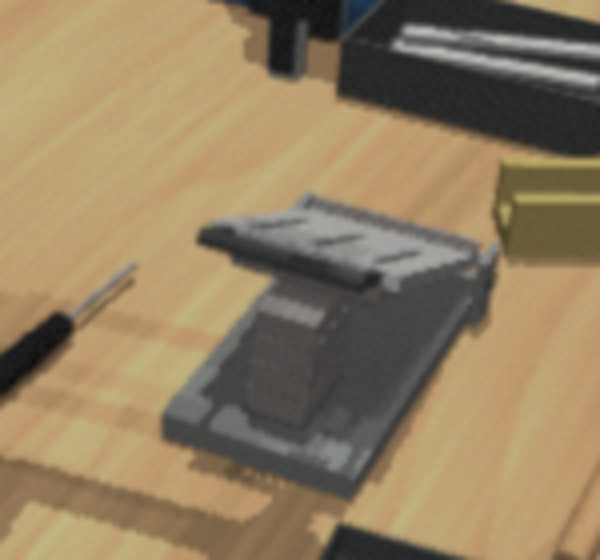

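View pics/w35.png

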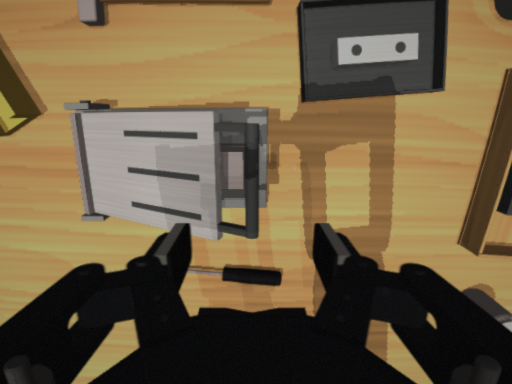

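```bash
python3 - <<'E'
from s import *
go(540,-425,220,-3)
E
```

```text
now [550.2 123.8 282.5] [-1.8e+02 -1.0e-01  1.3e+00] gap 71.8 t 61.2
go [[-2.28, 54.84, 6.25], [-0.0, -0.001, 0.075]] rows 11.0
```

```bash
python3 -m inch '[[[-2.3,54.8,0],[0,0,0.075],1],[[-2.3,54.8,0],[0,0,0.075],1],[[-2.3,54.8,0],[0,0,0.075],1],[[-2.3,54.8,0],[0,0,0.075],1],[[-2.3,54.8,0],[0,0,0.075],1],[[-2.3,54.8,0],[0,0,0.075],1],[[-2.3,54.8,0],[0,0,0.075],1],[[-2.3,54.8,0],[0,0,0.075],1],[[-2.3,54.8,6.3],[0,0,0.075],1],[[-2.3,54.8,6.3],[0,0,0.075],1],[[-2.3,54.8,6.3],[0,0,0.075],1],[[-2.3,54.8,6.3],[0,0,0.075],1],[[-2.3,54.8,6.3],[0,0,0.075],1],[[-2.3,54.8,6.3],[0,0,0.075],1],[[-2.3,54.8,6.3],[0,0,0.075],1]]'
python3 - <<'E'
from s import *
import pickle
st=telemetry.sense(); snap('wrist','w36.png'); pickle.dump(st,open('w36.p','wb'))
print(st['tool_pos'],st['tcp_rot'])
crop('w36.png','w36b.png',0,0,512,384,1.55)
E
```

```text
time: 62.75
tool_pos: [540.5, -423.2, 219.9]
tcp_rot: [180.0, -0.1, -2.9]
ft_force: [-0.5, 0.4, -0.4]
finger_gap: 85.2
[ 540.47770948 -423.21424085  219.89441087] [ 1.79980030e+02 -6.12514380e-02 -2.89959616e+00]
```

View pics/w36b.png

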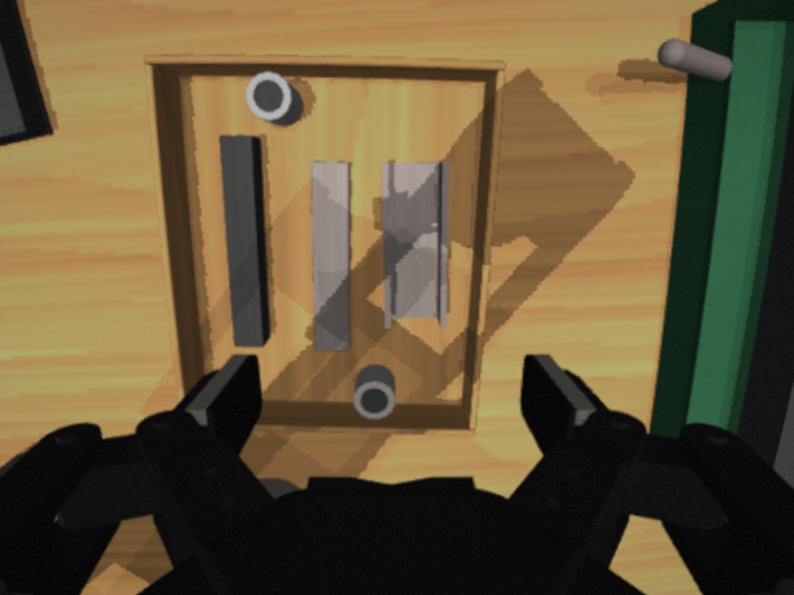

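```bash
python3 - <<'E'
from s import *
crop('w36.png','w36c.png',190,85,330,225,5)
E
```

```text
(no output)
```

View pics/w36c.png

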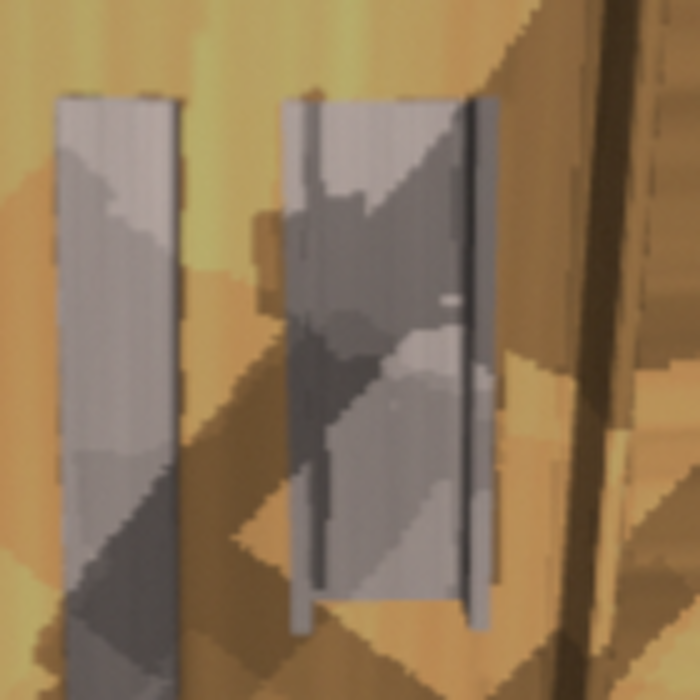

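```bash
python3 - <<'E'
from m import *
import pickle
st=pickle.load(open('w36.p','rb')); c=cam('wrist',st)
C=lambda l:np.array(l,float)/5+[190,85]
print(fit(c,rect(130,50,36),C([[284,100],[499,97],[490,630],[292,633]]),[545,-436,-3]))
V=lambda l:np.array(l,float)/1.55
print(px2w(c,V([[351,165],[350,350]]),16), 'crate wall inner', px2w(c,V([[498,70],[470,428]]),50),px2w(c,V([[485,80],[462,400]]),6))
go(547,-436,60,-3)
E
```

```text
(array([ 547.6, -442.4,   -2.1]), array([[-0.3, -0.1],
       [ 0.2, -0.1],
       [-0. ,  0.2],
       [ 0. ,  0.1]]))
[[ 613.44485047 -394.94316401   16.        ]
 [ 457.58935606 -382.56793965   16.        ]] crate wall inner [[ 670.81533256 -502.49219908   50.        ]
 [ 396.11310946 -481.76605773   50.        ]] [[ 672.8425432  -502.81041766    6.        ]
 [ 397.84612841 -481.92210763    6.        ]]
now [ 540.6 -423.3  220.2] [ 1.8e+02 -1.0e-01 -2.9e+00] gap 85.5 t 62.8
go [[0.68, 1.22, 16.03], [0.001, -0.001, 0.002]] rows 3.2
```

```bash
python3 - <<'E'
from s import *
go(547.6,-442.4,70,-2.1)
E
python3 -m inch '[[[0.7,1.9,5],[0,0,-0.014],0.68],[[0.7,1.9,9],[0,0,-0.014],0.68],[[0.7,1.9,13],[0,0,-0.014],0.68],[[0.7,1.9,15],[0,0,-0.014],0.68],[[0.7,1.9,15],[0,0,-0.014],0.68],[[0.7,1.9,15],[0,0,-0.014],0.68],[[0.7,1.9,15],[0,0,-0.014],0.68]]'
python3 - <<'E'
from s import *
import pickle
st=telemetry.sense(); snap('wrist','w37.png'); pickle.dump(st,open('w37.p','wb'))
go(547.6,-442.4,6,-2.1)
crop('w37.png','w37b.png',0,0,512,384,1.55)
E
```

```text
now [ 540.6 -423.3  220.2] [ 1.8e+02 -1.0e-01 -2.9e+00] gap 85.5 t 62.8
go [[0.77, 1.86, 15.03], [0.001, -0.001, -0.014]] rows 3.0
time: 63.5
tool_pos: [547.5, -444.8, 72.3]
tcp_rot: [179.8, -0.2, -2.1]
ft_force: [-0.2, 0.2, 0.3]
finger_gap: 57.9
now [ 547.4 -445.    72.4] [179.8  -0.2  -2.2] gap 57.9 t 63.5
go [[-0.01, -0.29, 6.64], [0.003, -0.004, -0.001]] rows 1.3
```

View pics/w37b.png

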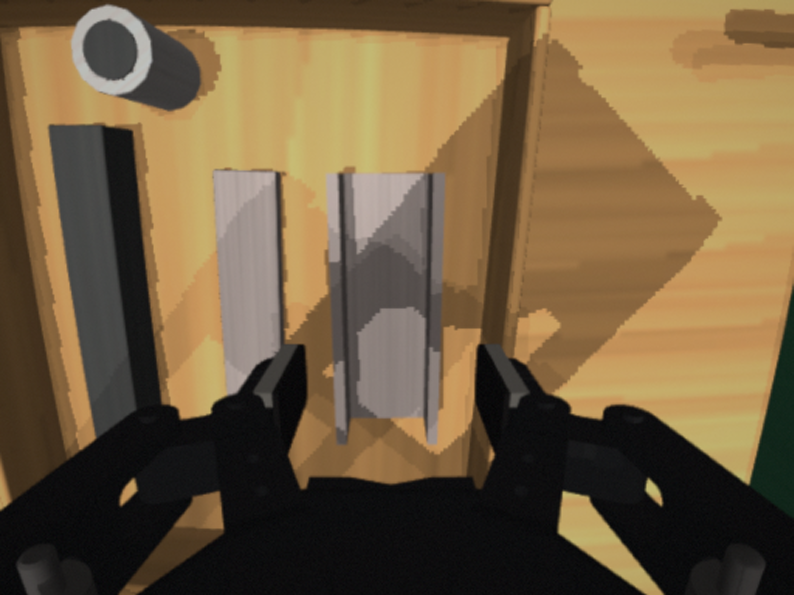

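```bash
python3 - <<'E'
from m import *
import pickle
st=pickle.load(open('w37.p','rb')); c=cam('wrist',st)
V=lambda l:np.array(l,float)/1.55
print(fit(c,rect(130,50,36),V([[328,174],[445,174],[438,444],[336,443]]),[545,-436,-3]))
E
python3 -m inch '[[[0,-0.25,2],[0,0,0],0.68],[[0,-0.25,4],[0,0,0],0.68],[[0,-0.25,5],[0,0,0],0.68],[[0,-0.25,5],[0,0,0],0.68],[[0,-0.25,5],[0,0,0],0.68]]' 40
```

```text
(array([ 547.8, -442.3,   -2.2]), array([[-0.7, -0.5],
       [ 0.8, -0.5],
       [-0.5,  0.4],
       [ 0.3,  1.1]]))
time: 64.05
tool_pos: [546.3, -442.0, 20.1]
tcp_rot: [179.9, -0.1, -2.2]
ft_force: [0.2, 1.6, 0.6]
finger_gap: 57.4
```

```bash
python3 -m inch '[[[0.15,0,0.6],[0,0,0],0.68],[[0.15,0,1.2],[0,0,0],0.68],[[0.15,0,1.4],[0,0,0],0.68],[[0.15,0,1.4],[0,0,0],0.68]]' 40
python3 - <<'E'
from s import *
snap('wrist','w38.png');snap('scene','sc38.png')
crop('sc38.png','sc38b.png',60,220,260,384,4)
E
```

```text
time: 64.45
tool_pos: [546.8, -441.2, 4.0]
tcp_rot: [-180.0, 0.1, -2.2]
ft_force: [-0.6, 0.6, 0.7]
finger_gap: 57.9
```

View pics/w38.png

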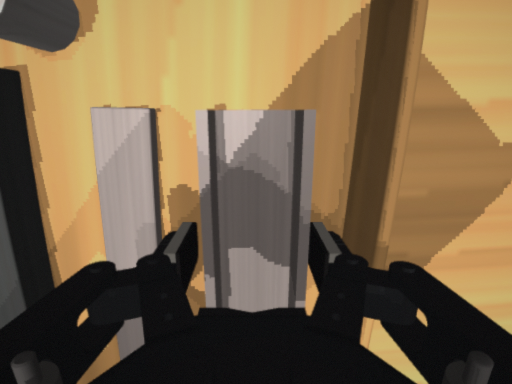

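View pics/sc38b.png

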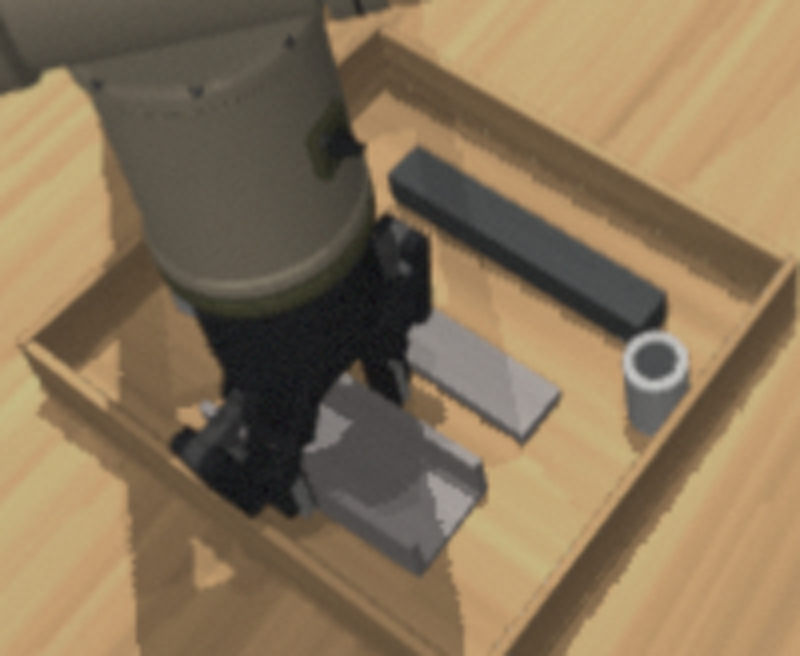

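```bash
python3 -m inch '[[[0.05,0.05,-0.2],[0,0,0],0.68],[[0.05,0.05,-0.2],[0,0,0],0],[[0.05,0.05,-0.2],[0,0,0],0],[[0.05,0.05,-0.2],[0,0,0],0],[[0.05,0.05,-0.2],[0,0,0],0],[[0.05,0.05,-0.2],[0,0,0],0]]' 50
python3 -m inch '[[[0,0,-1],[0,0,0],0],[[0,0,-3],[0,0,0],0],[[0,0,-6],[0,0,0],0],[[0,0,-6],[0,0,0],0],[[0,0,-6],[0,0,0],0]]'
python3 - <<'E'
from s import *
snap('wrist','w39.png')
go(545,335,250,1.3)
E
```

```text
time: 65.15
tool_pos: [548.3, -442.6, 7.9]
tcp_rot: [179.9, -0.1, -2.2]
ft_force: [0.6, 0.2, 5.5]
finger_gap: 48.9
time: 65.65
tool_pos: [548.1, -442.3, 67.3]
tcp_rot: [180.0, -0.1, -2.2]
ft_force: [-0.7, -0.0, -3.9]
finger_gap: 48.9
now [ 547.2 -441.5   65.6] [-1.799e+02  1.000e-01 -2.200e+00] gap 48.6 t 65.7
go [[-3.2, -77.6, -18.36], [-0.001, 0.001, -0.061]] rows 16.0
```

View pics/w39.png

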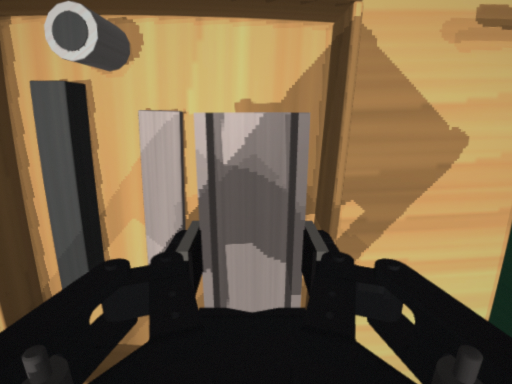

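```bash
python3 -m inch '[[[0,0,-5],[0,0,0],0],[[0,-5,-10],[0,0,0],0],[[-3.2,-77.6,-18.4],[0,0,-0.06],0],[[-3.2,-77.6,-18.4],[0,0,-0.06],0],[[-3.2,-77.6,-18.4],[0,0,-0.06],0],[[-3.2,-77.6,-18.4],[0,0,-0.06],0],[[-3.2,-77.6,-18.4],[0,0,-0.06],0],[[-3.2,-77.6,-18.4],[0,0,-0.06],0],[[-3.2,-77.6,-18.4],[0,0,-0.06],0],[[-3.2,-77.6,-18.4],[0,0,-0.06],0],[[-3.2,-77.6,-18.4],[0,0,-0.06],0],[[-3.2,-77.6,-18.4],[0,0,-0.06],0],[[-3.2,-77.6,-18.4],[0,0,-0.06],0],[[-3.2,-77.6,-18.4],[0,0,-0.06],0],[[-3.2,-77.6,-18.4],[0,0,-0.06],0],[[-3.2,-77.6,-18.4],[0,0,-0.06],0],[[-3.2,-77.6,-18.4],[0,0,-0.06],0],[[-3.2,-77.6,-18.4],[0,0,-0.06],0],[[-3.2,-77.6,-18.4],[0,0,-0.06],0],[[-3.2,-77.6,-18.4],[0,0,-0.06],0]]'
python3 - <<'E'
from s import *
import pickle
st=telemetry.sense(); snap('wrist','w40.png'); pickle.dump(st,open('w40.p','wb'))
go(544,346,140,1.4,-0.456)
crop('w40.png','w40b.png',0,0,512,384,1.55)
E
```

```text
time: 67.7
tool_pos: [544.8, 333.6, 248.8]
tcp_rot: [179.9, 0.2, 1.2]
ft_force: [-0.8, -0.0, -2.4]
finger_gap: 48.8
now [545.1 333.3 249.3] [1.799e+02 1.000e-01 1.200e+00] gap 48.5 t 67.8
go [[-0.06, -1.29, 10.92], [-0.455, 0.003, -0.003]] rows 3.0
```

View pics/w40b.png

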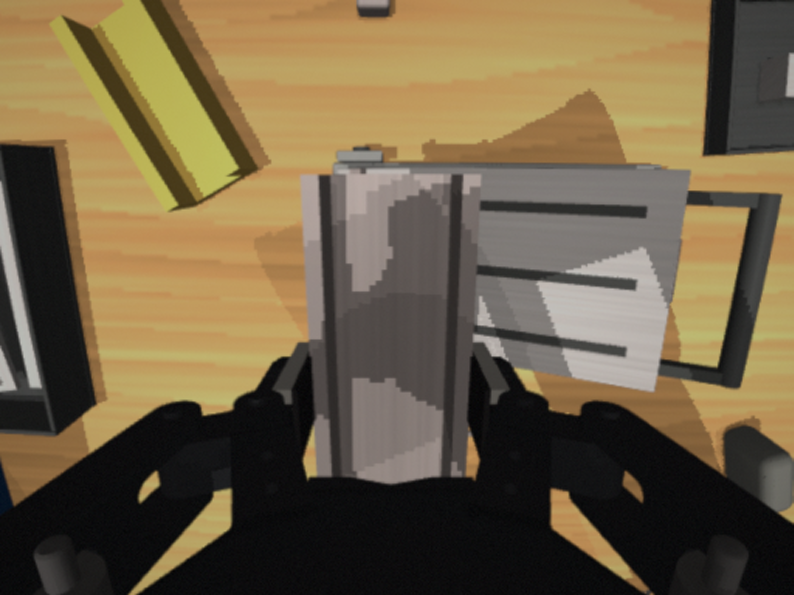

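```bash
python3 - <<'E'
from s import *
import pickle
st=pickle.load(open('w40.p','rb')); c=cam('wrist',st)
V=lambda l:np.array(l,float)/1.55
print(px2w(c,V([[690,172],[656,390]]),151.2).round(1))
st=pickle.load(open('w32.p','rb')) ; c=cam('wrist',st)
# w35: plate view without load -- pose approx
E
```

```text
[[615.5 165.7 151.2]
 [479.1 161.1 151.2]]
```

```bash
python3 - <<'E'
from s import *
go(543.7,353.6,150,1.5,-0.456)
E
python3 -m inch '[[[0,-1,0],[-0.14,0,0],0],[[0,-2,2],[-0.28,0,0],0],[[0,-2,5],[-0.42,0,0],0],[[-0.1,-2.05,8],[-0.455,0.003,-0.003],0],[[-0.1,-2.05,9.9],[-0.455,0.003,-0.003],0],[[-0.1,-2.05,9.9],[-0.455,0.003,-0.003],0],[[-0.1,-2.05,9.9],[-0.455,0.003,-0.003],0],[[-0.1,-2.05,9.9],[-0.455,0.003,-0.003],0]]'
python3 - <<'E'
from s import *
import pickle
st=telemetry.sense(); snap('wrist','w41.png'); pickle.dump(st,open('w41.p','wb'))
go(543.7,341,101,1.5,-0.456)
snap('scene','sc41.png');crop('sc41.png','sc41b.png',210,60,360,200,4)
E
```

```text
now [545.1 333.3 249.3] [1.799e+02 1.000e-01 1.200e+00] gap 48.5 t 67.8
go [[-0.08, -2.05, 9.92], [-0.455, 0.003, -0.005]] rows 3.0
time: 68.55
tool_pos: [545.8, 354.8, 155.5]
tcp_rot: [154.1, -0.4, 1.3]
ft_force: [0.8, 0.1, -2.5]
finger_gap: 49.0
now [545.7 355.  155.5] [154.1  -0.4   1.4] gap 48.7 t 68.6
go [[-0.27, -1.12, 5.51], [-0.005, -0.005, -0.005]] rows 1.1
```

View pics/w41.png

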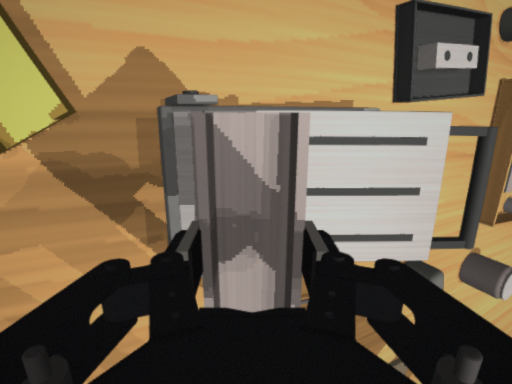

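View pics/sc41b.png

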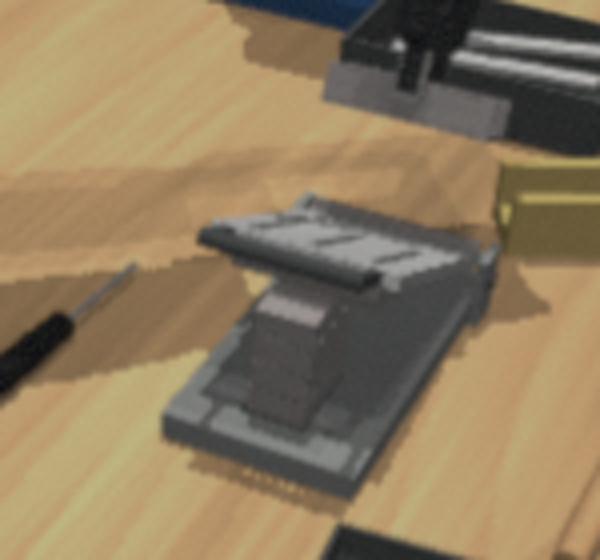

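```bash
python3 -m inch '[[[-0.2,-0.4,2],[0,0,0],0],[[-0.25,-0.8,4],[0,0,0],0],[[-0.25,-1.1,5],[0,0,0],0],[[-0.25,-1.1,5],[0,0,0],0],[[-0.25,-1.1,5],[0,0,0],0]]'
python3 - <<'E'
from s import *
go(543.7,327.2,73,1.5,-0.456)
snap('wrist','w42.png')
E
```

```text
time: 69.15
tool_pos: [542.3, 343.2, 103.2]
tcp_rot: [154.0, -0.2, 1.4]
ft_force: [0.0, 0.1, -3.0]
finger_gap: 49.2
now [542.3 343.2 103.2] [154.   -0.2   1.4] gap 49.2 t 69.2
go [[0.09, 0.11, 3.42], [-0.002, -0.002, -0.002]] rows 0.7
```

View pics/w42.png

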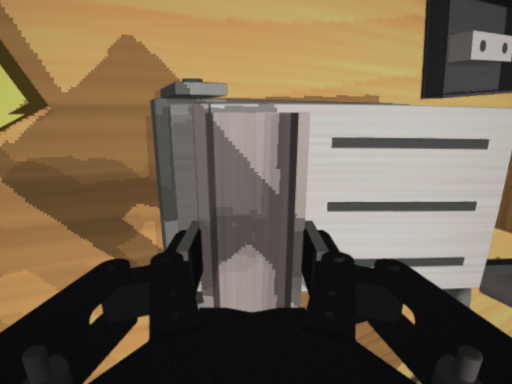

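```bash
python3 - <<'E'
from s import *
st=telemetry.sense(); c=cam('wrist',st)
a=np.deg2rad(1.5);t=0.456
H=np.array([543,357.5,36]);ux=np.array([np.cos(a),np.sin(a),0]);uy=np.array([-np.sin(a),np.cos(a),0]);
ty=uy*np.cos(t)-np.array([0,0,np.sin(t)]);n=uy*np.sin(t)+np.array([0,0,np.cos(t)])
for nm,d,z in(('face top',-15,28),('back top',-5,28),('face bottom',-15,18),('slot end/free edge',-225,18)):
    print(nm,w2px(c,[H+70*ux+d*ty+z*n,H+20*ux+d*ty+z*n]).round(1).tolist())
crop('w42.png','w42b.png',140,70,320,250,4)
E
```

```text
face top [[208.6, 102.6], [211.6, 181.8]]
back top [[192.3, 102.7], [196.4, 181.8]]
face bottom [[210.9, 103.1], [213.7, 178.3]]
slot end/free edge [[521.0, 106.5], [506.6, 177.9]]
```

View pics/w42b.png

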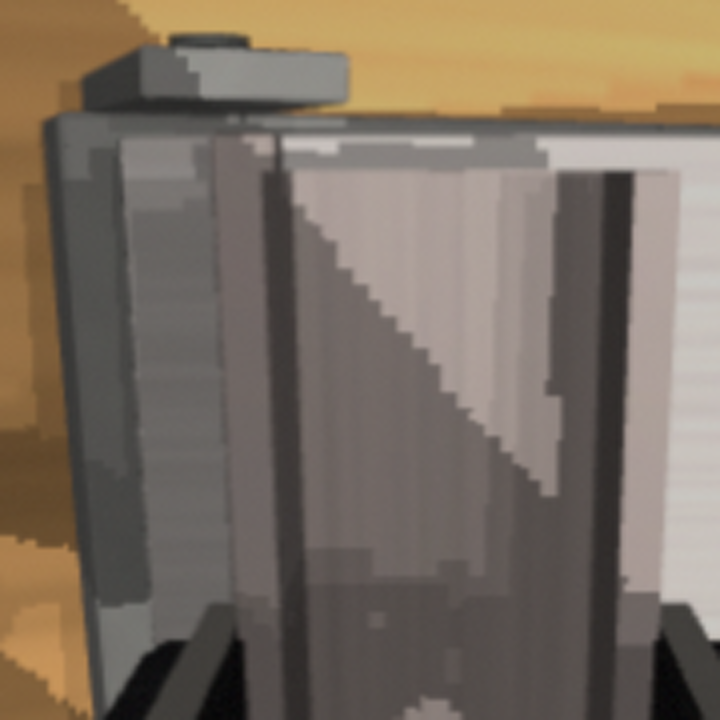

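```bash
python3 -m inch '[[[0.05,0.05,1],[0,0,0],0],[[0.09,0.1,2],[0,0,0],0],[[0.09,0.1,2.6],[0,0,0],0],[[0.09,0.1,2.8],[0,0,0],0],[[0.09,0.1,2.8],[0,0,0],0],[[0.09,0.1,2.8],[0,0,0],0]]'
python3 - <<'E'
from s import *
go(543.7,327.2,73,1.5,-0.456)
E
```

```text
time: 69.8
tool_pos: [543.3, 329.9, 77.5]
tcp_rot: [153.9, -0.1, 1.5]
ft_force: [0.0, 0.5, -3.3]
finger_gap: 48.8
now [543.3 329.9  77.5] [ 1.539e+02 -1.000e-01  1.500e+00] gap 48.8 t 69.8
go [[0.04, 0.04, 0.52], [-0.001, -0.002, -0.002]] rows 0.1
```

```bash
python3 -m inch '[[[0,0.04,0.15],[0,0,0],0],[[0,0.04,0.3],[0,0,0],0],[[0,0.04,0.3],[0,0,0],0]]'
python3 -m inch '[[[0,0,0.1],[0,0,0],0],[[0,0,0.15],[0,0,0],0],[[0,0,0.15],[0,0,0],0]]'
```

```text
time: 70.1
tool_pos: [543.1, 328.0, 74.7]
tcp_rot: [153.9, -0.1, 1.5]
ft_force: [0.1, 0.0, -2.4]
finger_gap: 48.8
time: 70.4
tool_pos: [543.1, 327.4, 73.4]
tcp_rot: [153.9, -0.1, 1.5]
ft_force: [0.1, 0.0, -3.1]
finger_gap: 48.6
```

```bash
python3 -m inch '[[[0,0,0.1],[0,0,0],0],[[0,0,0.1],[0,0,0],0]]'
python3 -m inch '[[[0,0,0.1],[0,0,0],0],[[0,0,0.1],[0,0,0],0]]'
```

```text
time: 70.6
tool_pos: [543.3, 327.1, 72.8]
tcp_rot: [153.9, -0.1, 1.5]
ft_force: [-0.1, 1.4, -2.1]
finger_gap: 48.7
time: 70.8
tool_pos: [543.4, 327.1, 72.7]
tcp_rot: [154.0, -0.2, 1.5]
ft_force: [-3.3, 1.9, 5.1]
finger_gap: 49.1
```

```bash
python3 -m inch '[[[0,-0.05,-0.05],[0,0,0],0],[[0,-0.15,-0.05],[0,0,0],0],[[0,-0.15,-0.05],[0,0,0],0]]'
python3 -m inch '[[[0,-0.1,0],[0,0,0],0],[[0,-0.1,0],[0,0,0],0]]'
```

```text
time: 71.1
tool_pos: [543.7, 328.1, 72.2]
tcp_rot: [153.9, -0.2, 1.4]
ft_force: [-1.2, 0.5, 5.7]
finger_gap: 48.6
time: 71.3
tool_pos: [543.8, 329.0, 71.8]
tcp_rot: [153.9, -0.2, 1.4]
ft_force: [-0.1, 0.9, 5.6]
finger_gap: 48.5
```

```bash
python3 -m inch '[[[0,-0.1,0],[0,0,0],0],[[0,-0.1,0],[0,0,0],0]]'
python3 - <<'E'
from s import *
print(telemetry.sense()['ft_force'])
snap('wrist','w43.png');crop('w43.png','w43b.png',140,70,320,250,4)
E
```

```text
time: 71.5
tool_pos: [543.9, 329.7, 71.5]
tcp_rot: [153.9, -0.2, 1.4]
ft_force: [-1.0, -0.4, 6.6]
finger_gap: 48.5
[-0.95563616 -0.43281223  6.60315229]
```

View pics/w43b.png

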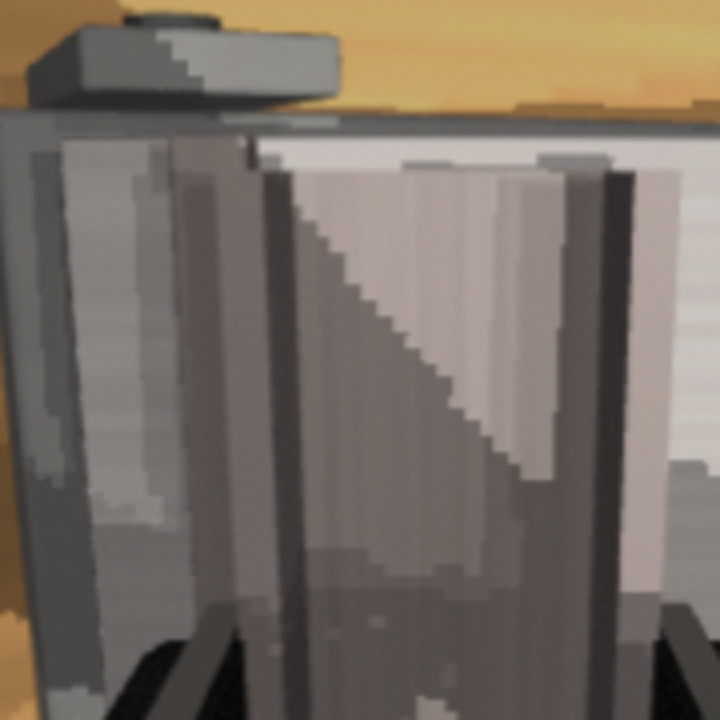

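```bash
python3 -m inch '[[[0,-0.08,0],[0,0,0],0],[[0,-0.08,0],[0,0,0],0]]'
```

```text
time: 71.75
tool_pos: [543.8, 329.8, 71.4]
tcp_rot: [153.8, -0.2, 1.4]
ft_force: [-2.1, -5.4, 8.3]
finger_gap: 48.8
```

```bash
python3 -m inch '[[[0,0.05,-0.05],[0,0,0],0],[[0,0.05,-0.05],[0,0,0],0.72],[[0,0.05,-0.05],[0,0,0],0.72],[[0,0.05,-0.05],[0,0,0],0.72],[[0,0.05,-0.05],[0,0,0],0.72],[[0,0.05,-0.5],[0,0,0],0.72],[[0,0.05,-2],[0,0,0],0.72],[[0,0.05,-5],[0,0,0],0.72],[[0,0.05,-10],[0,0,0],0.72],[[0,0.05,-15],[0,0,0],0.72],[[0,0.05,-15],[0,0,0],0.72]]'
python3 - <<'E'
from s import *
import pickle
st=telemetry.sense(); snap('wrist','w44.png'); pickle.dump(st,open('w44.p','wb'))
snap('scene','sc44.png');crop('sc44.png','sc44b.png',210,60,360,200,4)
print(st['tool_pos'],st['tcp_rot'],st['ft_force'])
crop('w44.png','w44b.png',0,0,512,384,1.55)
E
```

```text
time: 72.85
tool_pos: [543.2, 401.4, 215.8]
tcp_rot: [154.5, -0.8, 1.6]
ft_force: [1.6, -0.3, 0.6]
finger_gap: 61.5
[543.20857379 401.36179519 215.77196579] [154.50955691  -0.79296288   1.58493142] [ 1.5712463  -0.26402073  0.61580825]
```

View pics/w44b.png

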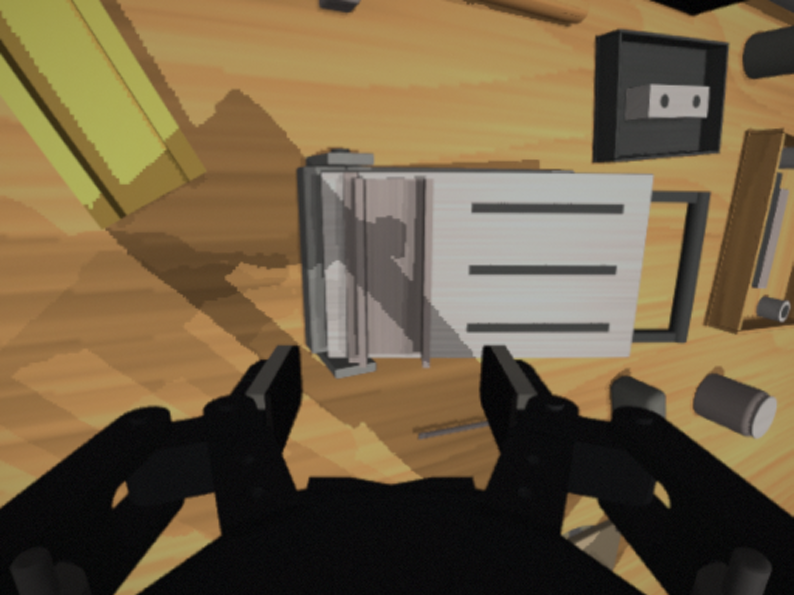

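View pics/sc44b.png

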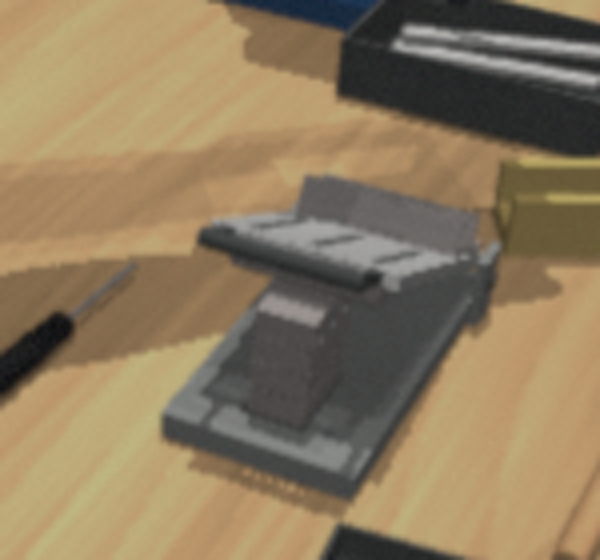

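```bash
python3 - <<'E'
from s import *
crop('w44.png','w44c.png',185,90,305,250,4)
E
```

```text
(no output)
```

View pics/w44c.png

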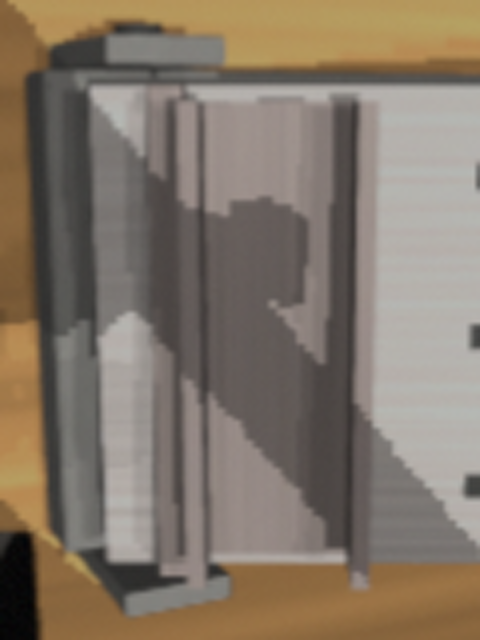

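```bash
python3 - <<'E'
from s import *
import pickle
st=pickle.load(open('w44.p','rb')); K,d,T=cam('wrist',st)
a=np.deg2rad(1.5);t=0.456
H=np.array([543,357.5,36]);ux=np.array([np.cos(a),np.sin(a),0]);uy=np.array([-np.sin(a),np.cos(a),0]);
ty=uy*np.cos(t)-np.array([0,0,np.sin(t)]);n=uy*np.sin(t)+np.array([0,0,np.cos(t)])
def hit(uv,h):
    p=cv2.undistortPoints((np.array(uv,float)/4+[185,90]).reshape(-1,1,2),K,d).reshape(-1,2)
    r=np.c_[p,np.ones(len(p))]@T[:3,:3].T;o=T[:3,3]
    X=o+r*(((H-o)@n+h)/(r@n))[:,None]-H
    return np.c_[X@ux,X@ty+40.5].round(1)
print('rim',hit([[176,98],[187,588],[380,100],[368,585]],48))
print('fence top face',hit([[180,90],[184,560]],28)); print('plate ends',hit([[90,83],[105,562]],18))
E
```

```text
rim [[ 65.5  25.4]
 [-65.   25.7]
 [ 64.8 -24.9]
 [-64.1 -24. ]]
fence top face [[ 67.7  26.1]
 [-65.2  28.1]]
plate ends [[ 69.8  51.5]
 [-70.1  53. ]]
```

```bash
python3 -m inch '[[[0,0,-4],[0,0,0],0.72],[[0,0,-6],[0,0,0],0.72],[[0,0,-6],[0,0,0],0.72],[[0,0,-6],[0,0,0],0.72],[[0,0,-6],[0,0,0],0.72],[[0,0,-6],[0,0,0],0.72],[[0,0,-6],[0,0,0],0.72]]'
python3 - <<'E'
from s import *
snap('scene','sc45.png');crop('sc45.png','sc45b.png',0,0,512,384,1.5)
E
```

```text
time: 73.65
tool_pos: [540.2, 421.8, 257.9]
tcp_rot: [153.9, -0.0, 1.4]
ft_force: [-0.1, -0.3, -0.8]
finger_gap: 61.3
```

View pics/sc45b.png

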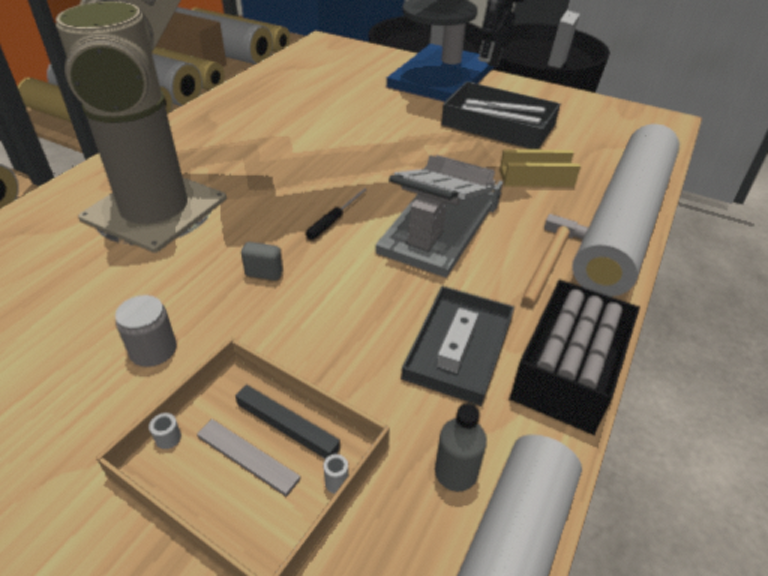

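Everything in place: the piece is in the tray, the plate rests on the stack with the channel on it, and the other stock is still in the crate. Handing in.

```bash
python3 -c "
from bench import r
print(r.hand_in())"
```

```text
the job is handed in; nothing more can be done
None
```

The changeover is done and handed in at about 74 s of the 210 s allowed; no verdict was reported.

**What I did:**
- I laid the finished piece in the tray and swung the plate up to about 1.49 rad.
- I stacked all four spacer blocks on the pad. One had been knocked about 45 mm aside, so I measured it again before picking it up.
- I lowered the roller onto the stack until I felt contact, then laid the channel open side up on the slope and slid it down to the fence.

**Last checks:**
- **Channel:** the last wrist picture puts its centre about 0.2 mm off the plate's middle and 0.5 mm from the target position at the fence. It is parallel to the fence within about 0.01 rad.
- **Stack:** the four blocks look flush. When I placed them, the gripper was within about 3 mm of the pad centre. I felt the roller touch but did not measure its final load on the blocks.
- **Everything else:** the finished piece is flat in the tray, the other four stock pieces are in the crate, and the robot is clear of everything.

**What failed or disagreed:**
- **Handle grip:** three attempts on the handle slipped, with no harm seen in the pictures. A touch test on the plate showed the fingertips about 9 mm behind the TCP, not 11 mm ahead as stated. I corrected for that from then on.
- **Cameras:** the top camera read about 3 to 5 mm off from the wrist camera. I used the wrist camera because it agreed with where I felt contact.

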